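# Put the wardrobe lamps on their charging dock

### The arm

A 6-joint arm with a two-finger parallel gripper is mounted at the origin on the work surface. World frame = base frame: x ahead of the robot, y to its left, z up, the work surface at z = 0. Lengths are in mm, angles in degrees, forces in N, time in s.
With the tool pointing down it reaches from about 250 to 775 mm from the base axis. Payload 8.9 kg.
Tool frame: the origin (TCP) lies at the very end of the fingers, on their centre line; the grasp point (between the pads) lies robot.grasp_offset behind it (robot.grasp_offset is the distance from the TCP to the grasp point, in mm); z points along the fingers, y is the line along which they close (so a half turn about z gives the same grasp; the last joint's range is limited). The gripper opens to 85 mm and grips with 20 to 120 N. Pads are 22 mm wide; open, the fingers measure 114 mm over their backs; the gripper's body (76 mm by 85 mm) begins 54 mm behind the grasp point. The pads swing forward as they close: fully open they stand 13 mm farther back than shut.
Start: joints at [-78.627, 16.656, -8.789, 64.555, 0, 82.019], TCP at [173.993, -495.328, 199.305] pointing down, gripper open.
Joint ranges: [-144.48, 144.48], [-52.06, 99.96], [-74.48, 78.29], [-112.23, 115.85], [-86.99, 84.42], [-180, 180]. Speed limits (degrees/s): [127.2, 127.2, 159.86, 180, 180, 180].

### API

Orientations are given as [roll, pitch, yaw] about the fixed x, y, z axes, in that order (R = Rz(yaw) Ry(pitch) Rx(roll)).
In Python, from plant import monitor, optics, order, robot gives the robot as it stands.
- The arm moves only by the tool play_rows, never from a script. Its arguments are lists of equal length, an entry for each row: "gripper": the opening, from -1 (shut) to 1 (fully open); "slide": the shift along the world's x, y, z in units of 0.15 m (1.0 is 0.15 m), a list of three; "delta_rot": the turn, a rotation vector about the world's x, y, z in units of 45 degrees (1.0 is 45 degrees), a list of three. In form: {"gripper": [gripper, ...], "slide": [[dx, dy, dz], ...], "delta_rot": [[ax, ay, az], ...]}. A call has 1 to 12 rows; each row is the pose to reach, as a shift and turn from the pose commanded when the call began; what a row does not reach only later rows make up. A row lasts 1/12 s, in which the tool goes at most 41.7 mm and 7.16 degrees, less where a joint would pass 70% of its speed; a pose out of reach is approached as far as the arm can. A call with a number of a shift or a turn outside -1 to 1 is refused whole. A call with a gripper value outside its range is refused whole. The fingers move at their own pace and stop on an object; "squeeze" is the grip in N (left out, the last holds). Time passes only in rows, so rows that repeat a pose let the fingers close. It gives the time, the measured TCP pose, the force, the opening and the grip force at its end, in the units of the state.
- monitor.read_state(): the state, without advancing time (a new reading comes with each control period).
- optics.snapshot(name): name is "scene" or "top" or "wrist"; returns the picture (384x512x3 uint8, red, green, blue); there is no depth.
- optics.calibration(name): a dict with "camera_matrix" (3x3 intrinsics, pixels), "R" (3x3) and "t" (3): a world point X has camera coordinates R X + t. Camera axes: x right, y down, z forward; pixel columns grow to the right and rows downward; lengths in mm; the calibration is good to about 2 mm. A picture is of the moment at which its call begins: read the wrist's pose just before it. calibration takes no time and is no camera call; for the wrist camera it gives the pose at the moment of the call.
- order.job_done(): hands the job in; it is judged then, once.
Trained networks look in the newest picture that a camera, given by its name, has taken for a name from the list of things; names that differ only in an ending like _2 or _b are one class to them, and where a whole thing is asked for, a point or a joint stands for the part that bears it (a point fixed in the world has none). Each returns a list of dicts, best first, with "p" (0 to 1); they miss things now and then, are a little off and sometimes report something else, mostly with a low value. They report only what shows in the picture. A call takes as long as a camera call.
- optics.masks_of(camera, target): "region" (384x512 bool, what is visible of it).
- optics.mark_of(camera, target): "centre" ([x, y, z] in mm, in world coordinates, good to about 4 mm: a listed point, or the origin of a listed thing).
The state is a dict: "time": time; "joints": joint angles; "joint_vel": joint speeds; "joint_torque": joint torques, N m; "ee_pos": TCP position; "tool_rot": TCP orientation; "contact_force": force on the tool from outside, world axes, zero at the start; "torque": the same for the moment, N m; "gripper_width": finger opening in mm; "grasp_force": force on a finger pad.
Only numpy, scipy, OpenCV 4.12 (cv2) and the standard library are available. Lean on these libraries where they do the work, as an engineer would, in place of code of your own. Each camera call takes 0.05 s, during which the arm holds its last target. There are 200 camera calls.

### The job

First switch the charging dock off by pushing its lever all the way over towards the robot. Then slide every cordless wardrobe lamp onto a rail of its own, from the open end, until it is fully home and the sprung catch snaps up into it; the lamps' housings are thin, so grip lightly and do not ram them, and leave the other things on the counter alone. When all the lamps are home, switch the dock on again by pushing the lever all the way over, away from the robot.

Things in the scene. Friction and masses are not known exactly. Their poses are not given: they have to be found in the camera images.
- lamp0: white cordless wardrobe lamp, 96 long (its x), 50 wide (its y), 32 mm high, on top a grey grip rib 60 mm long (x), 22 wide (y), 32 to 56 mm above the underside. Origin: centre of the underside, z up. 0.2 to 0.4 kg. A channel for the rail runs under it along x; either end may go first. Stands loose on the counter, or is absent (None). Fingers: at most 120 N on it (both added).
- lamp1: white cordless wardrobe lamp, 96 long (its x), 50 wide (its y), 32 mm high, on top a grey grip rib 60 mm long (x), 22 wide (y), 32 to 56 mm above the underside. Origin: centre of the underside, z up. 0.2 to 0.4 kg. A channel for the rail runs under it along x; either end may go first. Stands loose on the counter, or is absent (None). Fingers: at most 120 N on it (both added).
- lamp2: white cordless wardrobe lamp, 96 long (its x), 50 wide (its y), 32 mm high, on top a grey grip rib 60 mm long (x), 22 wide (y), 32 to 56 mm above the underside. Origin: centre of the underside, z up. 0.2 to 0.4 kg. A channel for the rail runs under it along x; either end may go first. Stands loose on the counter, or is absent (None). Fingers: at most 120 N on it (both added).
- lamp3: white cordless wardrobe lamp, 96 long (its x), 50 wide (its y), 32 mm high, on top a grey grip rib 60 mm long (x), 22 wide (y), 32 to 56 mm above the underside. Origin: centre of the underside, z up. 0.2 to 0.4 kg. A channel for the rail runs under it along x; either end may go first. Stands loose on the counter, or is absent (None). Fingers: at most 120 N on it (both added).
- dock: charging dock, fixed: black plate 227 (x) by 308 (y) by 8 mm, x from -108 to +119 mm; origin on the counter; x runs along the rails, away from the robot. Four aluminium T-rails at y = -114, -38, +38, +114 mm (0 to 3), from x = 0 (rounded open end) to 97 mm (end stop: black housing 38 mm high). Set a lamp on the bare plate in front of a rail (x -108 to 0), then slide it in +x.
- home0 (a point): where a lamp's origin is when fully home on rail 0: on the plate's top, x = 48 mm; axes as the dock's. Rail: stem 12 mm wide, 12 high; head 30 wide, 6 thick, top 26 mm above the counter. Lamp's channel: slot 16 mm wide between lips 10.5 mm high, then a cavity 34 wide up to 19.5 mm: 2 mm play each side, 1.5 mm above and below the head.
- entry0 (a point): point on the plate's top 104 mm before home0 along the dock's -x, where a lamp's origin can be set down with 8 mm to spare before rail 0's open end; axes as the dock's. A lamp held by its rib and pressed hard on the plate can tip forward and bind when slid: let it rest lightly, or hold it up to 1 mm above the plate
- catch0 (a joint): sprung steel catch of rail 0: a rounded bump 10 mm wide, standing 5 mm above the rail's head at home0. Value: how far it is pressed down (m), 0 when free or snapped up into the pocket (25 mm long) in the lamp's middle, about 0.0035 while a lamp rides over it. Sliding a lamp over it takes about 5 to 12 N.
- home1 (a point): where a lamp's origin is when fully home on rail 1: on the plate's top, x = 48 mm; axes as the dock's. Rail: stem 12 mm wide, 12 high; head 30 wide, 6 thick, top 26 mm above the counter. Lamp's channel: slot 16 mm wide between lips 10.5 mm high, then a cavity 34 wide up to 19.5 mm: 2 mm play each side, 1.5 mm above and below the head.
- entry1 (a point): point on the plate's top 104 mm before home1 along the dock's -x, where a lamp's origin can be set down with 8 mm to spare before rail 1's open end; axes as the dock's. A lamp held by its rib and pressed hard on the plate can tip forward and bind when slid: let it rest lightly, or hold it up to 1 mm above the plate
- catch1 (a joint): sprung steel catch of rail 1: a rounded bump 10 mm wide, standing 5 mm above the rail's head at home1. Value: how far it is pressed down (m), 0 when free or snapped up into the pocket (25 mm long) in the lamp's middle, about 0.0035 while a lamp rides over it. Sliding a lamp over it takes about 5 to 12 N.
- home2 (a point): where a lamp's origin is when fully home on rail 2: on the plate's top, x = 48 mm; axes as the dock's. Rail: stem 12 mm wide, 12 high; head 30 wide, 6 thick, top 26 mm above the counter. Lamp's channel: slot 16 mm wide between lips 10.5 mm high, then a cavity 34 wide up to 19.5 mm: 2 mm play each side, 1.5 mm above and below the head.
- entry2 (a point): point on the plate's top 104 mm before home2 along the dock's -x, where a lamp's origin can be set down with 8 mm to spare before rail 2's open end; axes as the dock's. A lamp held by its rib and pressed hard on the plate can tip forward and bind when slid: let it rest lightly, or hold it up to 1 mm above the plate
- catch2 (a joint): sprung steel catch of rail 2: a rounded bump 10 mm wide, standing 5 mm above the rail's head at home2. Value: how far it is pressed down (m), 0 when free or snapped up into the pocket (25 mm long) in the lamp's middle, about 0.0035 while a lamp rides over it. Sliding a lamp over it takes about 5 to 12 N.
- home3 (a point): where a lamp's origin is when fully home on rail 3: on the plate's top, x = 48 mm; axes as the dock's. Rail: stem 12 mm wide, 12 high; head 30 wide, 6 thick, top 26 mm above the counter. Lamp's channel: slot 16 mm wide between lips 10.5 mm high, then a cavity 34 wide up to 19.5 mm: 2 mm play each side, 1.5 mm above and below the head.
- entry3 (a point): point on the plate's top 104 mm before home3 along the dock's -x, where a lamp's origin can be set down with 8 mm to spare before rail 3's open end; axes as the dock's. A lamp held by its rib and pressed hard on the plate can tip forward and bind when slid: let it rest lightly, or hold it up to 1 mm above the plate
- catch3 (a joint): sprung steel catch of rail 3: a rounded bump 10 mm wide, standing 5 mm above the rail's head at home3. Value: how far it is pressed down (m), 0 when free or snapped up into the pocket (25 mm long) in the lamp's middle, about 0.0035 while a lamp rides over it. Sliding a lamp over it takes about 5 to 12 N.
- switch_base: the switch's black block, fixed to the counter to the right of the dock, 70 (x) by 50 (y) by 25 mm high; origin: centre of its underside; the lever's hinge lies 22 mm above it, along the block's y
- switch (a joint): the switch lever's angle (rad): 0 leaning 0.5 rad towards the block's -x (the robot's side, off), 1.0 leaning 0.5 rad to its +x (on). It turns easily (about 1 N at its tip) and stays where it is left. It starts at 0.8 to 1.
- switch_tip (a point): centre of the 26 mm black ball at the lever's end, 80 mm from the hinge; the lever is a steel rod 10 mm thick
- spray: a shoe-spray can, 48 mm across, 160 mm high, to be left alone; origin at the centre of its underside
- case: a brown glasses case, 70 by 160 by 45 mm, to be left alone; origin at the centre of its underside
- dish: a white dish, 100 mm across, 35 mm high, to be left alone; origin at the centre of its underside

How it is judged (in metres and radians):
On the way, in this order (a step that is already met when the one before it is completed fails the run):
1. the switch lever is pushed all the way back towards the robot (value of joint switch below 0.15 rad), for 0.2 s.
2. then every lamp is fully home on a rail with the catch up in it (((x of lamp0 in the frame of home0 between -0.004 and 0.004 m and y of lamp0 in the frame of home0 between -0.004 and 0.004 m and z of lamp0 in the frame of home0 between -0.005 and 0.005 m and value of joint catch0 below 0.0025 m) or (x of lamp0 in the frame of home1 between -0.004 and 0.004 m and y of lamp0 in the frame of home1 between -0.004 and 0.004 m and z of lamp0 in the frame of home1 between -0.005 and 0.005 m and value of joint catch1 below 0.0025 m) or (x of lamp0 in the frame of home2 between -0.004 and 0.004 m and y of lamp0 in the frame of home2 between -0.004 and 0.004 m and z of lamp0 in the frame of home2 between -0.005 and 0.005 m and value of joint catch2 below 0.0025 m) or (x of lamp0 in the frame of home3 between -0.004 and 0.004 m and y of lamp0 in the frame of home3 between -0.004 and 0.004 m and z of lamp0 in the frame of home3 between -0.005 and 0.005 m and value of joint catch3 below 0.0025 m)) and ((x of lamp1 in the frame of home0 between -0.004 and 0.004 m and y of lamp1 in the frame of home0 between -0.004 and 0.004 m and z of lamp1 in the frame of home0 between -0.005 and 0.005 m and value of joint catch0 below 0.0025 m) or (x of lamp1 in the frame of home1 between -0.004 and 0.004 m and y of lamp1 in the frame of home1 between -0.004 and 0.004 m and z of lamp1 in the frame of home1 between -0.005 and 0.005 m and value of joint catch1 below 0.0025 m) or (x of lamp1 in the frame of home2 between -0.004 and 0.004 m and y of lamp1 in the frame of home2 between -0.004 and 0.004 m and z of lamp1 in the frame of home2 between -0.005 and 0.005 m and value of joint catch2 below 0.0025 m) or (x of lamp1 in the frame of home3 between -0.004 and 0.004 m and y of lamp1 in the frame of home3 between -0.004 and 0.004 m and z of lamp1 in the frame of home3 between -0.005 and 0.005 m and value of joint catch3 below 0.0025 m)) and ((x of lamp2 in the frame of home0 between -0.004 and 0.004 m and y of lamp2 in the frame of home0 between -0.004 and 0.004 m and z of lamp2 in the frame of home0 between -0.005 and 0.005 m and value of joint catch0 below 0.0025 m) or (x of lamp2 in the frame of home1 between -0.004 and 0.004 m and y of lamp2 in the frame of home1 between -0.004 and 0.004 m and z of lamp2 in the frame of home1 between -0.005 and 0.005 m and value of joint catch1 below 0.0025 m) or (x of lamp2 in the frame of home2 between -0.004 and 0.004 m and y of lamp2 in the frame of home2 between -0.004 and 0.004 m and z of lamp2 in the frame of home2 between -0.005 and 0.005 m and value of joint catch2 below 0.0025 m) or (x of lamp2 in the frame of home3 between -0.004 and 0.004 m and y of lamp2 in the frame of home3 between -0.004 and 0.004 m and z of lamp2 in the frame of home3 between -0.005 and 0.005 m and value of joint catch3 below 0.0025 m)) and ((x of lamp3 in the frame of home0 between -0.004 and 0.004 m and y of lamp3 in the frame of home0 between -0.004 and 0.004 m and z of lamp3 in the frame of home0 between -0.005 and 0.005 m and value of joint catch0 below 0.0025 m) or (x of lamp3 in the frame of home1 between -0.004 and 0.004 m and y of lamp3 in the frame of home1 between -0.004 and 0.004 m and z of lamp3 in the frame of home1 between -0.005 and 0.005 m and value of joint catch1 below 0.0025 m) or (x of lamp3 in the frame of home2 between -0.004 and 0.004 m and y of lamp3 in the frame of home2 between -0.004 and 0.004 m and z of lamp3 in the frame of home2 between -0.005 and 0.005 m and value of joint catch2 below 0.0025 m) or (x of lamp3 in the frame of home3 between -0.004 and 0.004 m and y of lamp3 in the frame of home3 between -0.004 and 0.004 m and z of lamp3 in the frame of home3 between -0.005 and 0.005 m and value of joint catch3 below 0.0025 m))), for 0.3 s.
3. then the switch lever is pushed all the way over (value of joint switch above 0.85 rad), for 0.2 s.
At the end, for the whole second after the job is handed in: Every lamp present sits on a rail within 4 mm of its home point along and across the rail and 5 mm in height, at rest, with that rail's catch raised (pressed in less than 2.5 mm), and the switch lever stands beyond 0.85 rad (all of step 2 and value of joint switch above 0.85 rad and linear speed of each of lamp0, lamp1, lamp2, lamp3 below 0.02 m/s); the robot touches nothing.
It fails at once if a lamp is squeezed or rammed by the fingers with more than 120 N (contact force between the fingers and lamp0 above 120 N or contact force between the fingers and lamp1 above 120 N or contact force between the fingers and lamp2 above 120 N or contact force between the fingers and lamp3 above 120 N).
It fails at once if the spray can, the case or the dish is moved more than 30 mm (distance of any of spray, case, dish from where it was at the start of the episode above 0.03 m).
Of lamp0, lamp1, lamp2, lamp3 only 3 to 4 are there at a start; the rules pass over those that are not, and their reading is None.
At some moment in a run one of lamp0, lamp1, lamp2, lamp3 may be knocked a few centimetres aside while the robot is not near it.
Once in a run the grip may slacken for a moment while it holds something.
It also fails if it takes over 210 s, if anything falls off the work surface, if the arm or the gripper's body presses on something with over 40 N, if the wrist force passes 120 N, or if a joint passes its speed limit or range.

## Working session

There is one attempt and no reset: what is moved stays moved. The work goes in short steps, Python scripts to look and compute and a tool call to move; the robot and the scene stay as the last step left them, time stands still between calls to the robot, and variables do not carry over. Pictures are saved under pics/ and viewed, at most 14 in all, crops included, and the job is handed in when it is done.

Besides the shell and the picture viewer there is one more tool, called as name(argument=value, ...) on one line, values as JSON. play_rows: Moves the arm, as the interface text tells. Shifts and turns lie within -1 to 1; 1 stands for 0.15 m of shift or 45 degrees of turn. Its arguments: {"type":"object","properties":{"gripper":{"type":"array"},"slide":{"type":"array"},"delta_rot":{"type":"array"},"squeeze":{"type":"number"}},"required":["gripper","slide","delta_rot"]}

```bash
mkdir -p pics; ls
python3 - <<'E'
from plant import monitor,optics,robot
import cv2,numpy as np
s=monitor.read_state();print(s); print(robot.grasp_offset)
for c in("top","scene"):
    im=optics.snapshot(c);cv2.imwrite(f"pics/{c}0.png",im[:,:,::-1])
    K=optics.calibration(c);print(c,np.round(K["camera_matrix"]).tolist(),np.round(-K["R"].T@K["t"]).tolist())
    for t in ["lamp0","home0","entry0","dock","switch_base","switch_tip","spray","case","dish"]:
        print(t,[(round(m["p"],2),np.round(m["centre"]).tolist()) for m in optics.mark_of(c,t)[:6]])
E
```

```text
pics
{'time': 0.0, 'joints': array([-7.86267458e+01,  1.66895512e+01, -8.83114687e+00,  6.45535642e+01,
        1.55114214e-03,  8.20160567e+01]), 'joint_vel': array([ 0.03330521,  0.10574883, -0.06019183, -0.02750911,  0.00151731,
       -0.09099874]), 'joint_torque': array([ 1.21953079e-03, -5.37147617e+01,  3.31369579e+01,  1.59925700e-02,
       -7.32740750e-05,  1.75370570e-05]), 'ee_pos': array([ 173.9108769 , -494.85976049,  198.72616858]), 'tool_rot': array([-1.79926673e+02, -1.18508005e-02,  1.93571890e+01]), 'contact_force': array([-0.11452808, -0.06036604, -0.1089741 ]), 'torque': array([ 0.00595665,  0.00391318, -0.04534981]), 'grasp_force': 0.0, 'gripper_width': 85.50008786722852}
18.700000000000003
top [[358.0, 0.0, 257.0], [0.0, 358.0, 191.0], [0.0, 0.0, 1.0]] [431.0, -11.0, 1161.0]
lamp0 [(0.74, [400.0, 215.0, 1.0]), (0.69, [440.0, 347.0, 0.0]), (0.68, [581.0, 351.0, 4.0])]
home0 [(0.93, [549.0, -192.0, 5.0]), (0.86, [539.0, -39.0, 12.0]), (0.81, [534.0, 32.0, 8.0]), (0.64, [543.0, -117.0, 10.0]), (0.18, [489.0, -392.0, 5.0])]
entry0 [(0.97, [426.0, 27.0, 8.0]), (0.91
[... 482 characters left out ...]
0, 352.0, -0.0]), (0.77, [401.0, 207.0, 3.0]), (0.34, [532.0, 33.0, 5.0])]
home0 [(0.77, [533.0, 36.0, 4.0]), (0.7, [544.0, -112.0, 6.0]), (0.6, [541.0, -39.0, 9.0]), (0.59, [548.0, -190.0, 11.0])]
entry0 [(0.85, [432.0, 27.0, 11.0]), (0.71, [447.0, -201.0, 3.0]), (0.67, [435.0, -50.0, 5.0]), (0.56, [438.0, -126.0, 4.0])]
dock [(0.77, [494.0, -80.0, -1.0]), (0.44, [543.0, -112.0, 5.0])]
switch_base [(0.63, [492.0, -393.0, 2.0]), (0.6, [439.0, -125.0, 5.0])]
switch_tip [(0.67, [517.0, -395.0, 96.0])]
spray [(0.56, [725.0, -152.0, 1.0])]
case [(0.91, [757.0, 19.0, -3.0]), (0.72, [530.0, 34.0, 5.0]), (0.22, [447.0, -200.0, 4.0])]
dish [(0.68, [738.0, 208.0, -0.0]), (0.36, [442.0, 350.0, -2.0])]
```

View pics/top0.png

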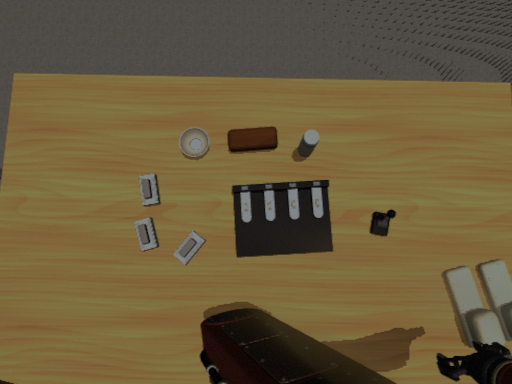

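View pics/scene0.png

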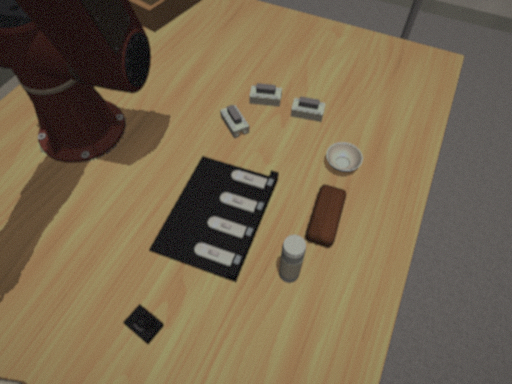

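Top view: three lamps, at about (149,190), (146,234) and (189,247). The dock is around (282,215), its open ends facing the robot. The switch block is at (380,223) with its ball at (391,213). Spray, case and dish are behind the dock. First I'll move above the switch.

play_rows(gripper=[-1,-1,-1,-1,-1,-1,-1], slide=[[1,0.35,0.6],[1,0.35,0.6],[1,0.35,0.6],[1,0.35,0.6],[1,0.35,0.6],[1,0.35,0.6],[1,0.35,0.6]], delta_rot=[[0,0,1],[0,0,1],[0,0,1],[0,0,1],[0,0,1],[0,0,1],[0,0,1]])

```text
time: 1.58
ee_pos: [325.4, -442.6, 290.0]
tool_rot: [179.9, 0.0, 64.9]
contact_force: [-0.3, 0.5, 0.3]
gripper_width: 0.7
grasp_force: 0.0
```

play_rows(gripper=[-1,-1,-1,-1,-1,-1,-1], slide=[[1,0.35,0.3],[1,0.35,0.3],[1,0.35,0.3],[1,0.35,0.3],[1,0.35,0.3],[1,0.35,0.3],[1,0.35,0.3]], delta_rot=[[0,0,1],[0,0,1],[0,0,1],[0,0,1],[0,0,1],[0,0,1],[0,0,1]])

```text
time: 2.17
ee_pos: [474.9, -389.8, 334.0]
tool_rot: [-180.0, -0.0, 109.9]
contact_force: [-0.4, -0.2, 0.9]
gripper_width: -0.0
grasp_force: 0.0
```

play_rows(gripper=[-1,-1,-1,-1,-1,-1,-1,-1,-1,-1,-1,-1], slide=[[0,0,0],[0,0,0],[0,0,0],[0,0,0],[0,0,0],[0,0,0],[0,0,0],[0,0,0],[0,0,0],[0,0,0],[0,0,0],[0,0,0]], delta_rot=[[0,0,1],[0,0,1],[0,0,1],[0,0,1],[0,0,1],[0,0,1],[0,0,1],[0,0,1],[0,0,1],[0,0,1],[0,0,1],[0,0,1]])

```text
time: 3.17
ee_pos: [474.0, -390.3, 334.3]
tool_rot: [-180.0, -0.0, 154.3]
contact_force: [0.8, 0.4, -0.1]
gripper_width: 0.3
grasp_force: 0.0
```

Run:
```python
from plant import monitor,optics,robot
import cv2,numpy as np
P={}
for c in("wrist","top","scene"):
    im=optics.snapshot(c);cv2.imwrite(f"pics/{c}1.png",im[:,:,::-1])
    if c=="wrist":
        K=optics.calibration(c);print(np.round(K["camera_matrix"]).tolist(),np.round(-K["R"].T@K["t"]).tolist(),np.round(K["R"],2).tolist())
    for t in ["switch_base","switch_tip","lamp0"]:
        print(c,t,[(round(m["p"],2),np.round(m["centre"],1).tolist()) for m in optics.mark_of(c,t)[:6]])
# block yaw: project mask pixels to z=25 plane
    ms=optics.masks_of(c,"switch_base")
    if ms:
        K=optics.calibration(c)
        v,u=np.nonzero(ms[0]["region"])
        d=np.linalg.inv(K["camera_matrix"])@np.stack([u,v,np.ones_like(u)]); d=K["R"].T@d; o=-K["R"].T@K["t"]
        X=(o[:,None]+d*((15-o[2])/d[2]))[:2].T.astype(np.float32)
        print("rect",ms[0]["p"],len(X),cv2.minAreaRect(X))
```

```text
[[336.0, 0.0, 255.0], [0.0, 336.0, 193.0], [0.0, 0.0, 1.0]] [406.0, -356.0, 509.0] [[0.43, 0.9, 0.0], [0.86, -0.41, 0.3], [0.27, -0.13, -0.95]]
wrist switch_base [(0.9, [488.7, -390.9, -3.8])]
wrist switch_tip [(0.84, [516.5, -397.0, 96.8])]
wrist lamp0 []
rect 0.84 2014 ((504.0589294433594, -395.07293701171875), (52.585445404052734, 102.4459457397461), 80.48152160644531)
top switch_base [(0.82, [490.8, -392.0, 4.5]), (0.73, [437.8, 348.4, -0.1])]
top switch_tip [(0.57, [513.7, -400.0, 99.1])]
top lamp0 [(0.97, [577.9, 349.0, 3.2]), (0.66, [400.3, 211.6, -3.5]), (0.57, [437.8, 347.6, -1.3]), (0.23, [513.2, -402.0, 102.9])]
rect 0.93 450 ((494.67486572265625, -400.30609130859375), (70.54695892333984, 88.25196075439453), 77.77696228027344)
scene switch_base [(0.74, [492.4, -395.5, 2.2])]
scene switch_tip [(0.7, [516.6, -395.9, 98.1]), (0.25, [442.0, 351.1, 0.7])]
scene lamp0 [(0.94, [403.6, 208.4, 1.4]), (0.79, [442.5, 351.9, 2.4]), (0.66, [582.4, 348.9, -2.8]), (0.42, [543.4, -111.0, 5.3])]
rect 0.96 878 ((489.91552734375, -395.57647705078125), (50.54683303833008, 77.98536682128906), 79.0501708984375)
```

View pics/wrist1.png

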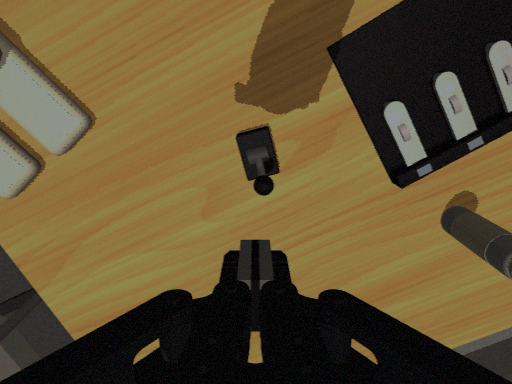

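The wrist view shows the block at (257,155) with the lever's ball at (263,185). It leans to +x, and the block's yaw is about -10.5°. Next I'll go down on the far side and push towards the robot.

play_rows(gripper=[-1,-1,-1,-1,-1,-1], slide=[[0.64,-0.12,0],[0.64,-0.12,-0.5],[0.64,-0.12,-1],[0.64,-0.12,-1],[0.64,-0.12,-1],[0.64,-0.12,-1]], delta_rot=[[0,0,0.34],[0,0,0.34],[0,0,0.34],[0,0,0.34],[0,0,0.34],[0,0,0.34]])

```text
time: 4.42
ee_pos: [568.1, -405.5, 175.8]
tool_rot: [179.6, -0.6, 169.7]
contact_force: [-0.8, 0.2, -1.5]
gripper_width: -0.2
grasp_force: 0.0
```

play_rows(gripper=[-1,-1,-1,-1,-1], slide=[[0,0,-0.72],[0,0,-0.72],[0,0,-0.72],[0,0,-0.72],[0,0,-0.72]], delta_rot=[[0,0,0],[0,0,0],[0,0,0],[0,0,0],[0,0,0]])

```text
time: 4.83
ee_pos: [569.8, -408.5, 77.7]
tool_rot: [180.0, -0.0, 169.6]
contact_force: [-0.4, -0.2, 1.1]
gripper_width: 0.1
grasp_force: 0.0
```

play_rows(gripper=[-1,-1,-1,-1,-1,-1,-1,-1], slide=[[-0.1,0.02,0],[-0.2,0.04,0],[-0.3,0.055,0],[-0.4,0.075,0],[-0.48,0.09,0],[-0.54,0.1,0],[-0.58,0.11,0],[-0.58,0.11,0]], delta_rot=[[0,0,0],[0,0,0],[0,0,0],[0,0,0],[0,0,0],[0,0,0],[0,0,0],[0,0,0]])

```text
time: 5.5
ee_pos: [483.5, -393.2, 79.6]
tool_rot: [-179.9, 0.2, 169.6]
contact_force: [0.7, -0.2, 0.6]
gripper_width: 0.2
grasp_force: 0.0
```

Run:
```python
from plant import monitor,optics,robot
import numpy as np
for c in("wrist","top","scene"):
    im=optics.snapshot(c)
    for t in ["switch_tip"]:
        print(c,t,[(round(m["p"],2),np.round(m["centre"],1).tolist()) for m in optics.mark_of(c,t)[:6]])
```

```text
wrist switch_tip []
top switch_tip [(0.47, [516.2, -399.3, 101.8]), (0.24, [400.3, 214.7, -1.9])]
scene switch_tip [(0.66, [515.8, -395.8, 96.6])]
```

Run:
```python
from plant import optics
import cv2,numpy as np
a=optics.snapshot("scene")[230:384,60:260];b=optics.snapshot("top")[150:300,310:460];w=optics.snapshot("wrist")
f=lambda x:cv2.resize(x,(400,300))
cv2.imwrite("pics/m2.png",np.vstack([np.hstack([f(a),f(b)]),np.hstack([f(w),f(w)*0])])[:,:,::-1])
```

```text
(no output)
```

View pics/m2.png

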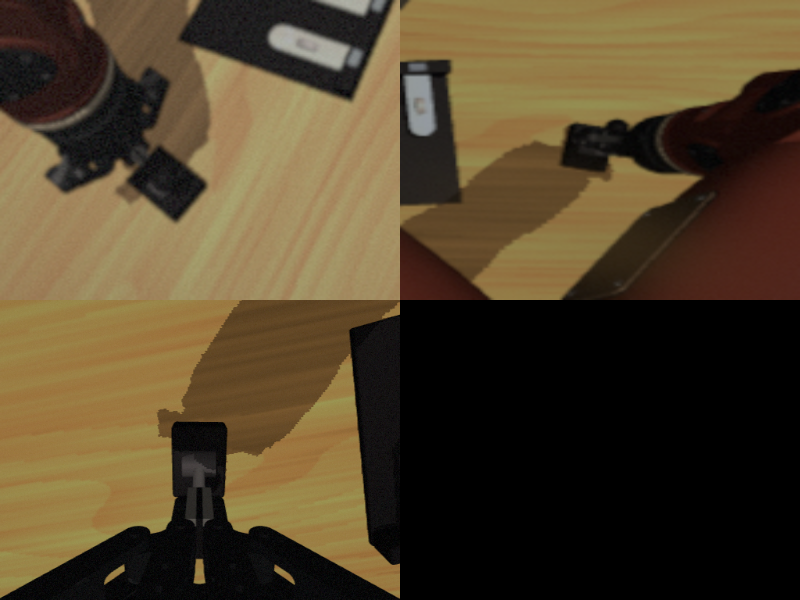

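Run:
```python
from plant import optics
import cv2,numpy as np
u=np.array([.983,-.183,0]);b=np.array([490,-393,22.])
for c in("wrist","top","scene"):
    K=optics.calibration(c)
    for a in(-.5,-.3,0,.35):
        X=b+80*(np.sin(a)*u+np.cos(a)*np.array([0,0,1])); p=K["camera_matrix"]@(K["R"]@X+K["t"]);print(c,a,X.round(),(p/p[2]).round()[:2], end=' ')
    p=K["camera_matrix"]@(K["R"]@np.array([483.5,-393.2,79.6])+K["t"]);print('tcp',(p/p[2]).round()[:2])
```

```text
wrist -0.5 [ 452. -386.   92.] [252. 184.] wrist -0.3 [ 467. -389.   98.] [252. 216.] wrist 0 [ 490. -393.  102.] [252. 264.] wrist 0.35 [ 517. -398.   97.] [252. 305.] tcp [250. 233.]
top -0.5 [ 452. -386.   92.] [386. 235.] top -0.3 [ 467. -389.   98.] [388. 230.] top 0 [ 490. -393.  102.] [390. 222.] top 0.35 [ 517. -398.   97.] [391. 213.] tcp [387. 224.]
scene -0.5 [ 452. -386.   92.] [121. 301.] scene -0.3 [ 467. -389.   98.] [125. 305.] scene 0 [ 490. -393.  102.] [133. 311.] scene 0.35 [ 517. -398.   97.] [144. 321.] tcp [133. 313.]
```

Run:
```python
from plant import optics
import cv2,numpy as np
g=lambda x:np.clip(x.astype(float)*3,0,255).astype(np.uint8)
a=optics.snapshot("scene")[280:350,90:180];w=optics.snapshot("wrist")[140:300,190:320]
cv2.imwrite("pics/m3.png",np.hstack([cv2.resize(g(w),(400,490)),cv2.resize(g(a),(400,490))])[:,:,::-1])
```

```text
(no output)
```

View pics/m3.png

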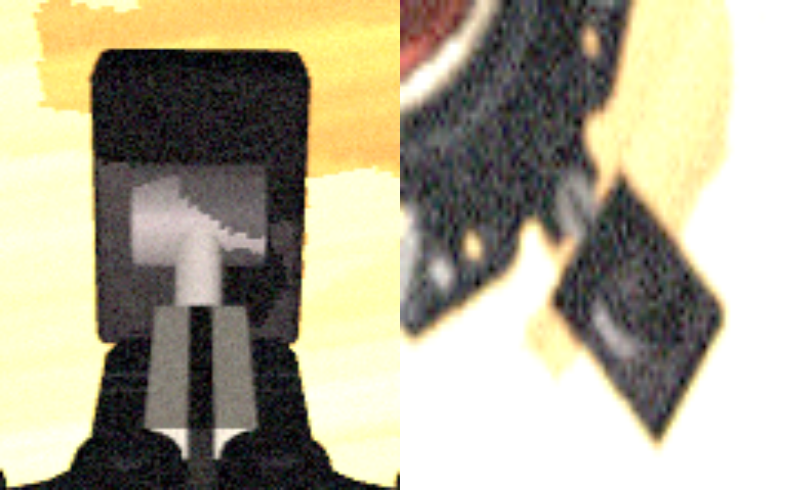

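The lever hasn't moved: it still leans to +x and the fingers are now on the near side of it. I'll lift, go round and push again, lower and in stages.

play_rows(gripper=[-1,-1,-1,-1,-1,-1,-1], slide=[[0,0,0.5],[0,0,0.5],[0,0,0.5],[0.3,-0.056,0.5],[0.62,-0.116,0.5],[0.62,-0.116,0.5],[0.62,-0.116,0.5]], delta_rot=[[0,0,0],[0,0,0],[0,0,0],[0,0,0],[0,0,0],[0,0,0],[0,0,0]])

```text
time: 6.63
ee_pos: [578.6, -409.1, 150.0]
tool_rot: [180.0, 0.0, 169.8]
contact_force: [-0.1, -1.8, 0.3]
gripper_width: 0.0
grasp_force: 0.0
```

play_rows(gripper=[-1,-1,-1,-1,-1,-1], slide=[[0,0,-0.3],[0,0,-0.6],[0,0,-0.6],[0,0,-0.6],[0,0,-0.6],[0,0,-0.6]], delta_rot=[[0,0,0],[0,0,0],[0,0,0],[0,0,0],[0,0,0],[0,0,0]])

```text
time: 7.13
ee_pos: [577.1, -410.5, 64.4]
tool_rot: [-179.9, 0.2, 169.6]
contact_force: [-0.2, -0.4, 0.2]
gripper_width: 0.2
grasp_force: 0.0
```

play_rows(gripper=[-1,-1,-1], slide=[[-0.1,0.02,0],[-0.2,0.037,0],[-0.2,0.037,0]], delta_rot=[[0,0,0],[0,0,0],[0,0,0]])

```text
time: 7.38
ee_pos: [545.0, -404.4, 64.1]
tool_rot: [-179.9, 0.1, 169.6]
contact_force: [1.0, -0.5, -0.7]
gripper_width: 0.3
grasp_force: 0.0
```

play_rows(gripper=[-1,-1,-1], slide=[[-0.08,0.015,0],[-0.16,0.03,0],[-0.2,0.037,0]], delta_rot=[[0,0,0],[0,0,0],[0,0,0]])

```text
time: 7.63
ee_pos: [516.7, -399.2, 63.8]
tool_rot: [-179.9, 0.2, 169.6]
contact_force: [1.2, -0.6, 0.6]
gripper_width: -0.2
grasp_force: 0.5
```

Run:
```python
from plant import optics
import cv2,numpy as np
g=lambda x:np.clip(x.astype(float)*3,0,255).astype(np.uint8)
a=optics.snapshot("scene")[280:350,90:180];w=optics.snapshot("wrist")
print(optics.mark_of("wrist","switch_tip"),optics.mark_of("scene","switch_tip"))
cv2.imwrite("pics/m4.png",np.hstack([cv2.resize(g(w[90:250,190:320]),(400,490)),cv2.resize(g(a),(400,490))])[:,:,::-1])
```

```text
[{'centre': [493.9, -395.1, 103.5], 'p': 0.66}] []
```

View pics/m4.png

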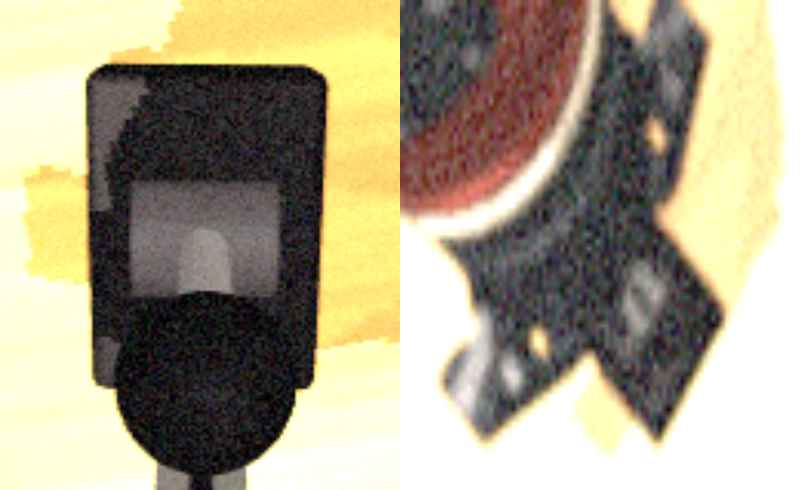

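The fingers are now behind the ball and pushing it; the tip is at about x=494. Continuing gently.

play_rows(gripper=[-1,-1,-1,-1], slide=[[-0.05,0.01,0],[-0.1,0.019,0],[-0.15,0.028,0],[-0.17,0.032,0]], delta_rot=[[0,0,0],[0,0,0],[0,0,0],[0,0,0]])

```text
time: 8.17
ee_pos: [489.1, -392.9, 61.1]
tool_rot: [180.0, -0.1, 169.6]
contact_force: [0.9, 0.1, -0.4]
gripper_width: -0.1
grasp_force: 0.4
```

play_rows(gripper=[-1,-1,-1], slide=[[-0.02,0.004,0],[-0.04,0.007,0],[-0.04,0.007,0]], delta_rot=[[0,0,0],[0,0,0],[0,0,0]])

```text
time: 8.42
ee_pos: [483.9, -392.1, 61.3]
tool_rot: [180.0, -0.0, 169.6]
contact_force: [0.4, -0.2, 0.3]
gripper_width: 0.0
grasp_force: 0.0
```

Run:
```python
from plant import optics
for c in("wrist","top"):
    optics.snapshot(c); print(c,optics.mark_of(c,"switch_tip"))
```

```text
wrist [{'centre': [460.5, -384.9, 98.3], 'p': 0.76}]
top [{'centre': [457.7, -391.2, 100.1], 'p': 0.41}]
```

play_rows(gripper=[-1,-1,-1], slide=[[-0.02,0.004,0],[-0.04,0.007,0],[-0.04,0.007,0]], delta_rot=[[0,0,0],[0,0,0],[0,0,0]])

```text
time: 8.87
ee_pos: [478.0, -391.1, 61.3]
tool_rot: [180.0, -0.0, 169.6]
contact_force: [-0.1, -0.4, 0.3]
gripper_width: -0.3
grasp_force: 0.1
```

Run:
```python
from plant import optics
for c in("wrist","top"):
    optics.snapshot(c); print(c,optics.mark_of(c,"switch_tip"))
```

```text
wrist [{'centre': [455.8, -384.1, 92.8], 'p': 0.82}]
top [{'centre': [451.8, -387.6, 100.9], 'p': 0.58}]
```

Lever is off. I'll back off and go above the dock for precise measurements.

play_rows(gripper=[-1,-1,-1,-1,-1,-1], slide=[[0.15,-0.03,0],[0.2,-0.04,0.2],[0.2,-0.04,1],[0.2,-0.04,1],[0.2,-0.04,1],[0.2,-0.04,1]], delta_rot=[[0,0,0],[0,0,0],[0,0,0],[0,0,0],[0,0,0],[0,0,0]])

```text
time: 9.57
ee_pos: [511.2, -399.7, 219.6]
tool_rot: [-179.6, 0.5, 169.7]
contact_force: [0.4, -0.1, 0.3]
gripper_width: -0.3
grasp_force: 0.0
```

play_rows(gripper=[1,1,1,1,1,1], slide=[[-0.3,1,0.6],[-0.3,1,0.6],[-0.3,1,0.6],[-0.3,1,0.6],[-0.3,1,0.6],[-0.3,1,0.6]], delta_rot=[[0,0,0.32],[0,0,0.32],[0,0,0.32],[0,0,0.32],[0,0,0.32],[0,0,0.32]])

```text
time: 10.07
ee_pos: [463.8, -245.3, 304.1]
tool_rot: [-179.9, 0.2, -175.8]
contact_force: [-0.4, -0.8, 0.0]
gripper_width: 72.4
grasp_force: 0.0
```

play_rows(gripper=[0,0,0,0,0,0], slide=[[-0.2,1,0.2],[-0.2,1,0.2],[-0.2,1,0.2],[-0.2,1,0.2],[-0.2,1,0.2],[-0.2,1,0.2]], delta_rot=[[0,0,0],[0,0,0],[0,0,0],[0,0,0],[0,0,0],[0,0,0]])

```text
time: 10.57
ee_pos: [434.0, -97.0, 331.2]
tool_rot: [-180.0, 0.0, -175.8]
contact_force: [0.7, -0.5, -0.3]
gripper_width: 42.7
grasp_force: 0.0
```

```bash
cat > h.py <<'E'
from plant import monitor,optics,robot
import numpy as np, cv2, json, os
def meas(cams,log="dock.json"):
    D=json.load(open(log)) if os.path.exists(log) else []
    for c in cams:
        im=optics.snapshot(c)
        for k,t in((0,"home0"),(-104,"entry0")):
            for m in optics.mark_of(c,t):
                if m["p"]>.4: D.append([c,k]+list(m["centre"]))
    json.dump(D,open(log,"w"))
    # fit: assign to rails, iterate; dock pose (home centre xy, yaw)
    cx,cy,th=541.,-78.,.07
    from scipy.optimize import least_squares
    A=np.array([[d[1],d[2],d[3]] for d in D]); ys=np.array([-114,-38,38,114])
    def res(p,r):
        c,s=np.cos(p[2]),np.sin(p[2]); lx=A[:,0];ly=ys[r]
        return np.r_[p[0]+c*lx-s*ly-A[:,1],p[1]+s*lx+c*ly-A[:,2]]
    p=np.array([cx,cy,th])
    for _ in range(5):
        E=np.stack([np.hypot(*res(p,np.full(len(A),r)).reshape(2,-1)) for r in range(4)]); r=E.argmin(0)
        ok=E.min(0)<25; A,r=A[ok],r[ok]; D=[d for d,o in zip(D,ok) if o]
        p=least_squares(res,p,args=(r,),loss="soft_l1",f_scale=4).x
    print("dock",p[:2].round(1),"yaw",np.degrees(p[2]).round(2),"n",len(A))
    for cam in sorted({d[0] for d in D}):
        k=np.array([d[0]==cam for d in D]);R=res(p,r).reshape(2,-1);print(cam,k.sum(),R[:,k].mean(1).round(1),R[:,k].std(1).round(1))
    return p
def plane(c,uv,z):
    K=optics.calibration(c);uv=np.atleast_2d(uv)
    d=K["R"].T@np.linalg.inv(K["camera_matrix"])@np.c_[uv,np.ones(len(uv))].T;o=-K["R"].T@K["t"]
    return (o[:,None]+d*((z-o[2])/d[2]))[:2].T
E
python3 - <<'E'
from h import *
p=meas(["wrist","top","scene"])
im=optics.snapshot("wrist");cv2.imwrite("pics/w5.png",im[:,:,::-1])
print(monitor.read_state()["ee_pos"],[(round(m["p"],2),m["centre"]) for m in optics.mark_of("wrist","lamp0")])
E
```

```text
dock [541.8 -78.9] yaw 4.53 n 21
scene 8 [0.7 0.2] [1.3 1.2]
top 7 [ 0.5 -0.1] [2.3 1.2]
wrist 6 [-1.6 -0.5] [1.6 3. ]
[433.49427621 -97.64471365 331.10489993] [(0.81, [401.9, 213.2, 1.2])]
```

View pics/w5.png

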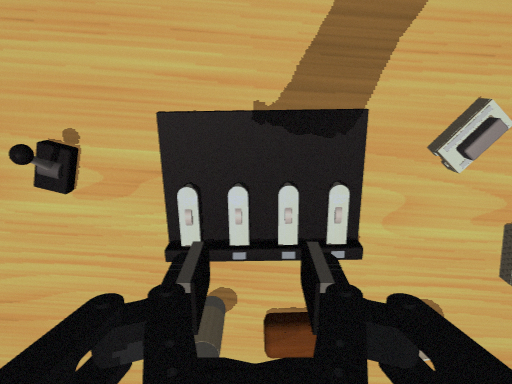

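Wrist view: four white rails, their round open ends at about (189,187), (237,187), (288,186) and (338,186). A lamp is at (475,135), and the lever at (22,154) leans towards the robot. Now I'll refine the dock from the rail pixels.

```bash
cat >> h.py <<'E'
def rails(im,cam="wrist"):
    """dock home centre + yaw from the rails' white heads (top z=26)."""
    g=cv2.cvtColor(im,cv2.COLOR_RGB2HSV)
    m=((g[:,:,2]>110)&(g[:,:,1]<50)).astype(np.uint8)
    m=cv2.morphologyEx(m,cv2.MORPH_CLOSE,np.ones((5,5)))
    n,l,st,ce=cv2.connectedComponentsWithStats(m)
    out=[]
    for i in range(1,n):
        if not 60<st[i,4]<6000: continue
        v,u=np.nonzero(l==i)
        X=plane(cam,np.c_[u,v],26).astype(np.float32)
        (c,s,a)=cv2.minAreaRect(X)
        if 60<max(s)<115 and 15<min(s)<45 and 380<c[0]<700 and -260<c[1]<110:
            vx,vy,_,_=cv2.fitLine(X,cv2.DIST_L2,0,.01,.01).ravel()
            yaw=np.degrees(np.arctan2(vy,vx)); yaw=(yaw+90)%180-90
            out.append((X.mean(0),yaw,s,c))
    return out
def lamps(cam,z=56):
    """oriented boxes of the lamps' masks"""
    r=[]
    for m in optics.masks_of(cam,"lamp0"):
        v,u=np.nonzero(m["region"]); X=plane(cam,np.c_[u,v],30).astype(np.float32)
        r.append((round(m["p"],2),cv2.minAreaRect(X)))
    return r
E
python3 - <<'E'
from h import *
im=cv2.imread("pics/w5.png")[:,:,::-1]
for o in sorted(rails(im),key=lambda o:o[0][1]): print(o)
for l in lamps("wrist"): print(l)
E
```

```text
(array([ 550.21454, -190.12987], dtype=float32), np.float32(3.6975327), (94.92564392089844, 30.65296173095703), (551.3575439453125, -189.74835205078125))
(array([ 545.2227 , -114.04835], dtype=float32), np.float32(4.905594), (96.43954467773438, 30.498815536499023), (545.4032592773438, -114.18814086914062))
(array([539.0732  , -38.456017], dtype=float32), np.float32(4.915062), (95.09989166259766, 30.465984344482422), (539.315185546875, -38.106285095214844))
(array([532.5158  ,  37.311867], dtype=float32), np.float32(4.9006653), (94.81763458251953, 31.061092376708984), (532.455810546875, 37.22125244140625))
(0.91, ((399.3038330078125, 204.39439392089844), (65.73384857177734, 102.96273803710938), 52.171669006347656))
(0.62, ((499.78582763671875, -80.94711303710938), (234.08056640625, 310.8646240234375), 5.258082389831543))
(0.57, ((582.2125244140625, 309.2350158691406), (110.00052642822266, 18.806718826293945), 16.765501022338867))
```

Rails measured, yaw 4.5°. Now to lamp A at about (400,211).

play_rows(gripper=[1,1,1,1,1,1,1], slide=[[-0.2,1,0],[-0.2,1,0],[-0.2,1,0],[-0.2,1,0],[-0.2,1,0],[-0.2,1,0],[-0.2,1,0]], delta_rot=[[0,0,-0.94],[0,0,-0.94],[0,0,-0.94],[0,0,-0.94],[0,0,-0.94],[0,0,-0.94],[0,0,-0.94]])

```text
time: 11.75
ee_pos: [403.2, 53.8, 331.5]
tool_rot: [180.0, 0.0, 141.5]
contact_force: [0.2, 1.2, -0.1]
gripper_width: 84.8
grasp_force: 0.0
```

play_rows(gripper=[1,1,1,1,1,1,1], slide=[[0,1,-0.6],[0,1,-0.6],[0,1,-0.6],[0,1,-0.6],[0,1,-0.6],[0,1,-0.6],[0,1,-0.6]], delta_rot=[[0,0,0],[0,0,0],[0,0,0],[0,0,0],[0,0,0],[0,0,0],[0,0,0]])

```text
time: 12.33
ee_pos: [403.4, 202.6, 241.5]
tool_rot: [-180.0, 0.0, 141.8]
contact_force: [0.3, -0.6, 0.4]
gripper_width: 85.1
grasp_force: 0.0
```

Run:
```python
from h import *
im=optics.snapshot("wrist");cv2.imwrite("pics/w6.png",im[:,:,::-1])
print(monitor.read_state()["ee_pos"],[(round(m["p"],2),m["centre"]) for m in optics.mark_of("wrist","lamp0")])
for l in lamps("wrist"): print(l)
for c in("top","scene"):
    optics.snapshot(c);print(c,[(round(m["p"],2),m["centre"]) for m in optics.mark_of(c,"lamp0")])
```

```text
[403.84900329 202.15487527 241.97856353] [(0.73, [438.1, 349.9, -0.8]), (0.65, [401.5, 210.8, -3.3]), (0.58, [581.0, 348.0, -2.3])]
(0.93, ((577.5853271484375, 346.3052062988281), (111.37166595458984, 51.83489990234375), 10.962986946105957))
(0.77, ((439.355712890625, 347.56658935546875), (104.07905578613281, 54.95840072631836), 17.041725158691406))
(0.58, ((401.5727233886719, 211.22085571289062), (50.26408767700195, 97.7132339477539), 52.65496063232422))
top [(0.95, [580.0, 350.2, 4.7]), (0.89, [398.0, 212.9, -1.3]), (0.41, [436.8, 350.8, -2.9])]
scene [(0.78, [583.8, 345.7, -4.4]), (0.71, [404.9, 209.6, 2.6]), (0.64, [445.3, 354.5, 1.5])]
```

View pics/w6.png

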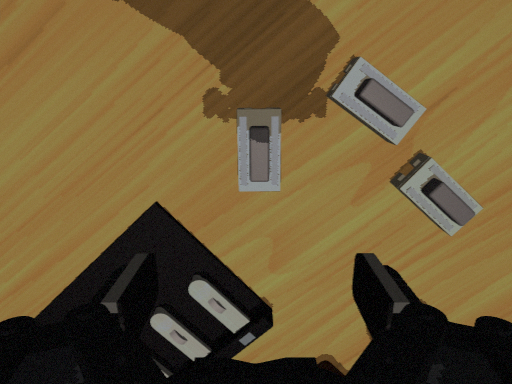

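The three lamps are clearly seen at (259,150), (378,100) and (437,195). Lamp A: (401.6,211.2), yaw 142.6°, with a box of 50x98 that matches its size. Going down to grip.

play_rows(gripper=[0.4,0.4,0.4,0.4,0.4,0.4], slide=[[-0.013,0.056,0],[-0.013,0.056,-0.5],[-0.013,0.056,-1],[-0.013,0.056,-1],[-0.013,0.056,-1],[-0.013,0.056,-1]], delta_rot=[[0,0,0.02],[0,0,0.02],[0,0,0.02],[0,0,0.02],[0,0,0.02],[0,0,0.02]], squeeze=35)

```text
time: 13.18
ee_pos: [397.7, 210.2, 87.1]
tool_rot: [-179.6, -0.3, 142.7]
contact_force: [-0.2, -0.3, -0.1]
gripper_width: 59.9
grasp_force: 0.0
```

play_rows(gripper=[0.4,0.4,0.4,0.4,-1,-1,-1,-1,-1,-1], slide=[[0,0,-0.15],[0,0,-0.3],[0,0,-0.38],[0,0,-0.38],[0,0,-0.38],[0,0,-0.38],[0,0,-0.38],[0,0,-0.38],[0,0,-0.38],[0,0,-0.38]], delta_rot=[[0,0,0],[0,0,0],[0,0,0],[0,0,0],[0,0,0],[0,0,0],[0,0,0],[0,0,0],[0,0,0],[0,0,0]])

```text
time: 14.02
ee_pos: [401.8, 211.3, 34.8]
tool_rot: [180.0, 0.0, 142.7]
contact_force: [0.6, 0.2, -0.1]
gripper_width: 0.0
grasp_force: 0.0
```

Run:
```python
from h import *
im=optics.snapshot("wrist")
for l in lamps("wrist"): print(l)
b=optics.snapshot("top")[160:290,110:260]
cv2.imwrite("pics/w7.png",np.hstack([im,cv2.resize(b,(288,384))])[:,:,::-1])
for c in("top","scene"):
    optics.snapshot(c);print(c,[(round(m["p"],2),m["centre"]) for m in optics.mark_of(c,"lamp0")])
```

```text
(0.76, ((429.1215515136719, 344.1807861328125), (94.2239761352539, 55.344505310058594), 17.14150047302246))
top [(0.86, [582.9, 348.8, 3.2]), (0.78, [398.8, 212.0, -2.3]), (0.42, [436.1, 347.6, -1.1]), (0.33, [448.7, -198.1, 6.5])]
scene [(0.7, [441.6, 355.4, 2.7]), (0.69, [579.8, 346.6, -0.5]), (0.64, [404.7, 210.4, 2.2]), (0.54, [539.5, -116.0, 4.8])]
```

View pics/w7.png

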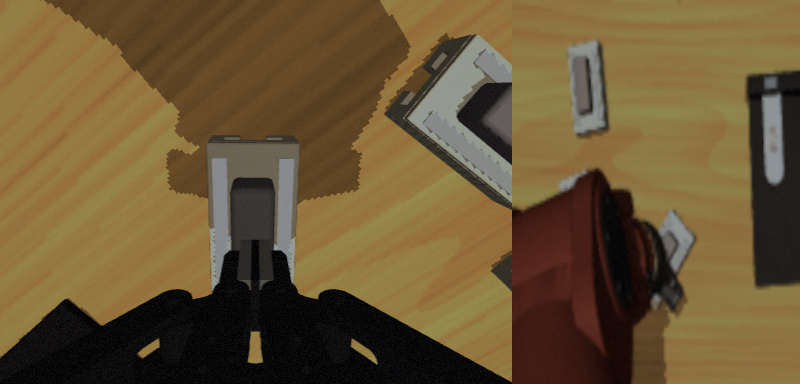

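Run:
```python
from h import *
K=optics.calibration("wrist");s=monitor.read_state();print(s["ee_pos"],s["joints"])
c=np.array([401.6,211.2,0]);y=np.radians(142.65);ex=np.array([np.cos(y),np.sin(y),0])
pr=lambda X:(lambda p:(p[:2]/p[2]).round(0))(K["camera_matrix"]@(K["R"]@X+K["t"]))
for n,X in dict(ribA=c+30*ex+[0,0,56],ribB=c-30*ex+[0,0,56],endA=c+48*ex+[0,0,32],endA0=c+48*ex,endB=c-48*ex+[0,0,32],tcp=s["ee_pos"],tcp20=s["ee_pos"]+[0,0,20],tcp40=s["ee_pos"]+[0,0,40]).items(): print(n,pr(X))
print(-K["R"].T@K["t"])
```

```text
[401.48124393 211.15623093  34.26660166] [ 1.84937186e+01  1.90342737e+01 -3.36134445e+01  3.73593560e+01
  2.68114534e-04  5.58406086e+01]
ribA [252. 191.]
ribB [253. 300.]
endA [252. 145.]
endA0 [253. 137.]
endB [253. 302.]
tcp [253. 231.]
tcp20 [252. 247.]
tcp40 [252. 267.]
[341.64182818 258.47096818 208.54642022]
```

The fingers shut above the rib, so they end roughly 25–30 mm higher than the TCP reading. That also explains why the first push passed over the ball. I'll find the offset by touching the rib's top gently (56 mm).

play_rows(gripper=[-1,-1,-1,-1], slide=[[0,0,-0.01],[0,0,-0.02],[0,0,-0.03],[0,0,-0.03]], delta_rot=[[0,0,0],[0,0,0],[0,0,0],[0,0,0]])

```text
time: 14.7
ee_pos: [401.3, 211.1, 29.4]
tool_rot: [-180.0, -0.0, 142.7]
contact_force: [-0.3, -0.2, 0.4]
gripper_width: -0.1
grasp_force: 0.0
```

play_rows(gripper=[-1,-1,-1,-1], slide=[[0,0,-0.01],[0,0,-0.02],[0,0,-0.02],[0,0,-0.02]], delta_rot=[[0,0,0],[0,0,0],[0,0,0],[0,0,0]])

```text
time: 15.03
ee_pos: [401.5, 211.1, 26.7]
tool_rot: [-180.0, -0.0, 142.7]
contact_force: [0.4, -0.5, 0.1]
gripper_width: -0.2
grasp_force: 0.0
```

play_rows(gripper=[-1,-1,-1,-1], slide=[[0,0,-0.01],[0,0,-0.02],[0,0,-0.02],[0,0,-0.02]], delta_rot=[[0,0,0],[0,0,0],[0,0,0],[0,0,0]])

```text
time: 15.37
ee_pos: [401.7, 211.3, 24.1]
tool_rot: [180.0, 0.0, 142.7]
contact_force: [-1.2, -0.9, 6.4]
gripper_width: -0.1
grasp_force: 2.8
```

play_rows(gripper=[-1,-1,-1,-1], slide=[[0,0,-0.01],[0,0,-0.02],[0,0,-0.02],[0,0,-0.02]], delta_rot=[[0,0,0],[0,0,0],[0,0,0],[0,0,0]])

```text
time: 15.7
ee_pos: [401.9, 211.4, 23.8]
tool_rot: [179.9, 0.1, 142.7]
contact_force: [-15.4, -5.6, 56.1]
gripper_width: -0.2
grasp_force: 28.3
```

Run:
```python
from h import *
im=optics.snapshot("wrist")[120:300,190:320]
t=optics.snapshot("scene")
K=optics.calibration("scene");p=K["camera_matrix"]@(K["R"]@monitor.read_state()["ee_pos"]+K["t"]);p=p/p[2];print(p)
x,y=int(p[0]),int(p[1])
cv2.imwrite("pics/w8.png",np.hstack([cv2.resize(im,(400,554)),cv2.resize(t[y-45:y+45,x-32:x+33],(400,554))])[:,:,::-1])
```

```text
[235.48534542 118.7446177    1.        ]
```

View pics/w8.png

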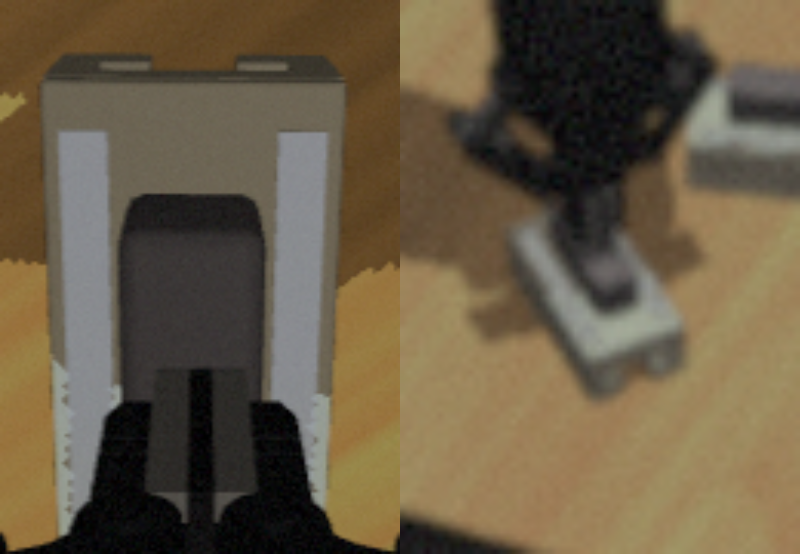

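Contact is at TCP z = 23.9, so the finger end is 32 mm above the TCP reading. I'll lift, open, and grip with TCP z about 1 mm.

play_rows(gripper=[-1,-1,0.2,0.2,0.2,0.2], slide=[[0,0,0.1],[0,0,0.2],[0,0,0.2],[0,0,0.2],[0,0,0.2],[0,0,0.2]], delta_rot=[[0,0,0],[0,0,0],[0,0,0],[0,0,0],[0,0,0],[0,0,0]])

```text
time: 16.3
ee_pos: [401.0, 211.0, 50.0]
tool_rot: [-179.9, -0.0, 142.7]
contact_force: [-0.4, -0.3, -0.4]
gripper_width: 48.3
grasp_force: 0.0
```

play_rows(gripper=[0.2,0.2,0.2,0.2,0.2], slide=[[0,0,-0.15],[0,0,-0.27],[0,0,-0.32],[0,0,-0.32],[0,0,-0.32]], delta_rot=[[0,0,0],[0,0,0],[0,0,0],[0,0,0],[0,0,0]])

```text
time: 16.72
ee_pos: [401.0, 211.0, 2.5]
tool_rot: [-179.9, -0.1, 142.7]
contact_force: [0.4, -1.2, 0.6]
gripper_width: 51.4
grasp_force: 0.0
```

play_rows(gripper=[-1,-1,-1,-1,-1,-1,-1,-1], slide=[[0,0,0],[0,0,0],[0,0,0],[0,0,0],[0,0,0],[0,0,0],[0,0,0],[0,0,0]], delta_rot=[[0,0,0],[0,0,0],[0,0,0],[0,0,0],[0,0,0],[0,0,0],[0,0,0],[0,0,0]])

```text
time: 17.38
ee_pos: [402.1, 211.3, 3.5]
tool_rot: [179.9, 0.0, 142.7]
contact_force: [-1.0, -2.0, 7.3]
gripper_width: 21.1
grasp_force: 41.0
```

Gripped (width 21.1). Lift and carry to rail 3's entry, turning to yaw 184.5°.

play_rows(gripper=[-1,-1,-1,-1,-1,-1,-1,-1,-1,-1], slide=[[0,0,0.2],[0,0,0.4],[0,0,0.6],[0.09,-0.4,0.6],[0.18,-0.7,0.6],[0.18,-1,0.6],[0.18,-1,0.6],[0.18,-1,0.6],[0.18,-1,0.6],[0.18,-1,0.6]], delta_rot=[[0,0,0],[0,0,0],[0,0,0.2],[0,0,0.4],[0,0,0.6],[0,0,0.8],[0,0,0.93],[0,0,0.93],[0,0,0.93],[0,0,0.93]], squeeze=30)

```text
time: 18.22
ee_pos: [428.5, 60.2, 92.8]
tool_rot: [180.0, -0.0, -175.5]
contact_force: [-0.3, 1.0, -2.8]
gripper_width: 21.1
grasp_force: 39.8
```

play_rows(gripper=[-1,-1,-1,-1], slide=[[0,-0.2,-0.2],[0,-0.2,-0.35],[0,-0.2,-0.35],[0,-0.2,-0.35]], delta_rot=[[0,0,0],[0,0,0],[0,0,0],[0,0,0]])

```text
time: 18.55
ee_pos: [427.2, 31.8, 39.9]
tool_rot: [179.9, -0.2, -175.6]
contact_force: [1.2, -0.5, -2.0]
gripper_width: 21.3
grasp_force: 39.7
```

Run:
```python
from h import *
im=optics.snapshot("wrist");s=monitor.read_state();print(s["ee_pos"],s["tool_rot"],s["gripper_width"])
for o in sorted(rails(im),key=lambda o:o[0][1]): print(o)
for l in lamps("wrist"): print(l)
cv2.imwrite("pics/w9.png",im[:,:,::-1])
```

```text
[428.3316051   31.88939982  40.79212324] [ 1.79970814e+02 -4.00601639e-02 -1.75534742e+02] 21.217397284509193
(array([411.0291  ,  10.182311], dtype=float32), np.float32(-6.489662), (61.401588439941406, 29.991073608398438), (418.581298828125, 15.136394500732422))
(0.74, ((446.2372741699219, 34.06285858154297), (128.0968475341797, 63.11195373535156), 4.438289642333984))
```

View pics/w9.png

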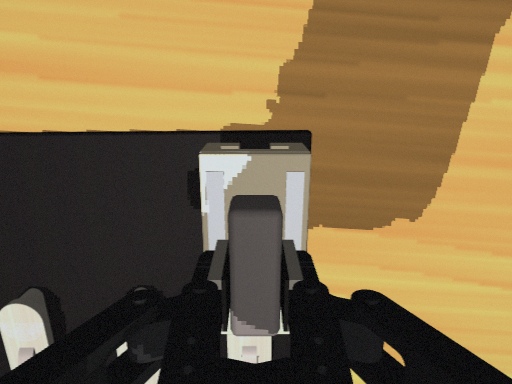

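Run:
```python
from h import *
im=cv2.imread("pics/w9.png")
# lamp end-edge corners
g=cv2.cvtColor(im,cv2.COLOR_BGR2GRAY).astype(float)
for r in(170,185,200):
    row=cv2.GaussianBlur(g,(3,3),0)[r,180:335]; d=np.diff(row); print(r,180+np.argsort(-abs(d))[:6],np.round(d[np.argsort(-abs(d))[:6]]))
for c in(60,120,160): 
    col=cv2.GaussianBlur(g,(3,3),0)[100:160,c];print("plate edge row",c,100+np.argmin(np.diff(col)))
row=lambda r:300+np.argmax(np.diff(cv2.GaussianBlur(g,(3,3),0)[r,300:330]));print([row(r) for r in(133,137,141,145)])
P=plane("wrist",[[310.5,131],[60,132],[160,131]],8);print("plate corner, edge",P.round(1))
# predicted corner from rails
th=np.radians(4.5);ex=np.array([np.cos(th),np.sin(th)]);ey=np.array([-ex[1],ex[0]])
for C in([541.8,-76.3],[541.8,-78.9]): print("pred corner",np.array(C)+ex*(-108-48)+ey*154)
L=plane("wrist",[[200.5,152],[309,152]],69.5);print("lamp corners",L,L.mean(0)+48*ex)
```

```text
170 [198 199 197 241 309 240] [ 84.  61.  37. -28. -22. -20.]
185 [199 200 198 226 285 227] [ 87.  60.  39. -24.  23. -22.]
200 [200 201 199 278 230 279] [ 84.  52.  46.  43. -38.  31.]
plate edge row 60 130
plate edge row 120 130
plate edge row 160 130
[np.int64(311), np.int64(311), np.int64(310), np.int64(310)]
plate corner, edge [[375.8  63.1]
 [388.3 -89.7]
 [382.9 -28.7]]
pred corner [374.1981952   64.98565046]
pred corner [374.1981952   62.38565046]
lamp corners [[382.05389569   5.53266653]
 [378.36248384  52.99068057]] [428.06022178  33.02771015]
```

play_rows(gripper=[-1,-1,-1,-1,-1,-1], slide=[[-0.013,-0.033,-0.06],[-0.013,-0.033,-0.12],[-0.013,-0.033,-0.16],[-0.013,-0.033,-0.18],[-0.013,-0.033,-0.19],[-0.013,-0.033,-0.19]], delta_rot=[[0,0,0],[0,0,0],[0,0,0],[0,0,0],[0,0,0],[0,0,0]])

```text
time: 19.15
ee_pos: [426.8, 26.5, 12.1]
tool_rot: [180.0, 0.0, -175.5]
contact_force: [-0.4, -0.8, -2.5]
gripper_width: 21.1
grasp_force: 39.7
```

```bash
cat >> h.py <<'E'
def edge_check(c0=180,c1=335,rows=(175,185,195)):
    """lamp at the entry: plate's corner edge and lamp's sides"""
    im=optics.snapshot("wrist");s=monitor.read_state()
    g=cv2.GaussianBlur(cv2.cvtColor(im,cv2.COLOR_RGB2GRAY),(3,3),0).astype(float)
    return im,g,s
E
python3 - <<'E'
from h import *
im,g,s=edge_check();print(s["ee_pos"],s["tool_rot"],s["contact_force"])
cv2.imwrite("pics/w10.png",im[60:260,140:380,::-1])
for c in(150,170,190): 
    print("plate front row",c,80+np.argmin(np.diff(g[80:190,c])))
cv2.imwrite("pics/w10.png",cv2.resize(im[80:260,160:360],(800,600),interpolation=cv2.INTER_CUBIC)[:,:,::-1])
E
```

```text
[426.92289106  26.43787566  12.184307  ] [-1.79999018e+02  2.91379185e-02 -1.75482107e+02] [ 0.52471454 -1.18510157 -2.71516518]
plate front row 150 136
plate front row 170 136
plate front row 190 136
```

View pics/w10.png

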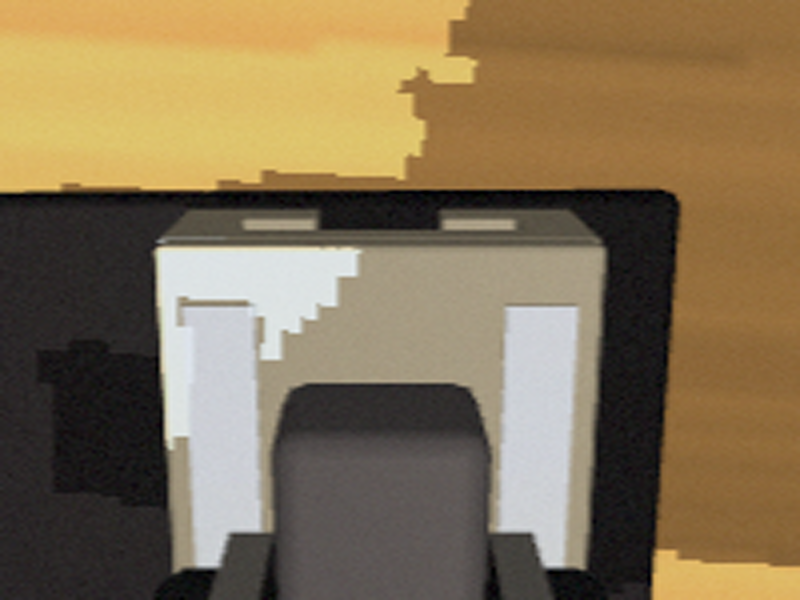

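Run:
```python
from h import *
th=np.radians(4.5);R=np.array([[np.cos(th),np.sin(th)],[-np.sin(th),np.cos(th)]])
c=plane("wrist",[[329.3,138]],8)
b=plane("wrist",[[207.5,143],[304.5,143]],8.5);t=plane("wrist",[[199.2,153],[311,153]],40.5)
for n,q in(("bot",b),("top",t)): 
    d=(q-c)@R.T; print(n,d.round(1),"mid y (want -40)",d[:,1].mean().round(2),"width",np.ptp(d[:,1]).round(1),"front x -> lamp centre dock x",(d[:,0].mean()-108+48).round(1))
```

```text
bot [[  2.5 -64.5]
 [  2.6 -13.1]] mid y (want -40) -38.81 width 51.4 front x -> lamp centre dock x -57.5
top [[  2.  -63.8]
 [  2.  -14.8]] mid y (want -40) -39.32 width 49.1 front x -> lamp centre dock x -58.0
```

The lamp sits square, within about 1 mm of rail 3's axis. Slide in, checking forces.

play_rows(gripper=[-1,-1,-1,-1,-1,-1,-1], slide=[[0,-0.004,0],[0.04,-0.001,0],[0.08,0.002,0],[0.12,0.005,0],[0.16,0.009,0],[0.2,0.012,0],[0.2,0.012,0]], delta_rot=[[0,0,0],[0,0,0],[0,0,0],[0,0,0],[0,0,0],[0,0,0],[0,0,0]])

```text
time: 19.78
ee_pos: [458.4, 28.2, 11.9]
tool_rot: [180.0, 0.1, -175.5]
contact_force: [0.5, 0.9, -2.9]
gripper_width: 21.1
grasp_force: 39.7
```

play_rows(gripper=[-1,-1,-1,-1,-1], slide=[[0.04,0.003,0],[0.08,0.006,0],[0.12,0.009,0],[0.14,0.011,0],[0.14,0.011,0]], delta_rot=[[0,0,0],[0,0,0],[0,0,0],[0,0,0],[0,0,0]])

```text
time: 20.2
ee_pos: [478.0, 29.8, 11.7]
tool_rot: [180.0, -0.0, -175.5]
contact_force: [-2.0, 1.8, 0.7]
gripper_width: 21.2
grasp_force: 40.1
```

play_rows(gripper=[-1,-1,-1,-1,-1,-1,-1], slide=[[0.04,0.003,0],[0.08,0.006,0],[0.12,0.009,0],[0.16,0.013,0],[0.2,0.016,0],[0.23,0.018,0],[0.23,0.018,0]], delta_rot=[[0,0,0],[0,0,0],[0,0,0],[0,0,0],[0,0,0],[0,0,0],[0,0,0]])

```text
time: 20.78
ee_pos: [513.5, 32.7, 11.9]
tool_rot: [180.0, 0.1, -175.5]
contact_force: [-0.2, 3.1, -0.1]
gripper_width: 21.0
grasp_force: 40.0
```

play_rows(gripper=[-1,-1,-1,-1,-1], slide=[[0.02,0.002,0],[0.04,0.003,0],[0.06,0.005,0],[0.08,0.006,0],[0.08,0.006,0]], delta_rot=[[0,0,0],[0,0,0],[0,0,0],[0,0,0],[0,0,0]])

```text
time: 21.2
ee_pos: [525.0, 33.3, 11.9]
tool_rot: [180.0, 0.1, -175.5]
contact_force: [-0.8, 2.7, 0.2]
gripper_width: 21.7
grasp_force: 11.2
```

play_rows(gripper=[-1,-1,-1,-1,-1,-1], slide=[[0,0,0],[0,0,0],[0,0,0],[0,0,0],[0,0,0],[0,0,0]], delta_rot=[[0,0,0],[0,0,0],[0,0,0],[0,0,0],[0,0,0],[0,0,0]], squeeze=35)

```text
time: 21.7
ee_pos: [524.9, 33.3, 12.1]
tool_rot: [180.0, 0.1, -175.5]
contact_force: [2.2, 3.7, -1.0]
gripper_width: 21.2
grasp_force: 41.2
```

play_rows(gripper=[-1,-1,-1,-1,-1], slide=[[0.01,0.001,0],[0.02,0.002,0],[0.03,0.002,0],[0.04,0.003,0],[0.04,0.003,0]], delta_rot=[[0,0,0],[0,0,0],[0,0,0],[0,0,0],[0,0,0]])

```text
time: 22.12
ee_pos: [528.1, 33.6, 11.7]
tool_rot: [-180.0, -0.2, -175.5]
contact_force: [-6.1, 2.9, 7.3]
gripper_width: 21.1
grasp_force: 42.3
```

play_rows(gripper=[-1,-1,-1,-1], slide=[[0.01,0.001,0],[0.02,0.002,0],[0.02,0.002,0],[0.02,0.002,0]], delta_rot=[[0,0,0],[0,0,0],[0,0,0],[0,0,0]])

```text
time: 22.45
ee_pos: [531.0, 33.9, 11.6]
tool_rot: [-180.0, -0.2, -175.5]
contact_force: [-6.9, 1.2, 8.9]
gripper_width: 21.7
grasp_force: 42.4
```

Run:
```python
from h import *
for c in("scene","top","wrist"):
    optics.snapshot(c);print(c,[(round(m["p"],2),np.round(m["centre"],1).tolist()) for m in optics.mark_of(c,"lamp0")])
```

```text
scene [(0.9, [581.4, 346.8, -0.5]), (0.67, [442.7, 353.1, 2.0]), (0.62, [530.1, 31.7, 6.3])]
top [(0.89, [581.7, 349.7, 0.7]), (0.76, [436.4, 352.1, 0.3]), (0.75, [540.2, -36.6, 12.5])]
wrist [(0.74, [532.4, 36.2, 4.2])]
```

play_rows(gripper=[-1,-1,-1,-1], slide=[[0.01,0.001,0],[0.02,0.002,0],[0.02,0.002,0],[0.02,0.002,0]], delta_rot=[[0,0,0],[0,0,0],[0,0,0],[0,0,0]])

```text
time: 23.08
ee_pos: [533.3, 34.1, 11.7]
tool_rot: [-180.0, -0.3, -175.5]
contact_force: [-10.3, 1.0, 11.5]
gripper_width: 21.1
grasp_force: 42.8
```

play_rows(gripper=[-1,-1,-1,-1], slide=[[0.01,0.001,0],[0.015,0.001,0],[0.015,0.001,0],[0.015,0.001,0]], delta_rot=[[0,0,0],[0,0,0],[0,0,0],[0,0,0]])

```text
time: 23.42
ee_pos: [533.4, 34.1, 11.6]
tool_rot: [-180.0, -0.5, -175.5]
contact_force: [-18.8, 0.2, 19.8]
gripper_width: 21.3
grasp_force: 44.0
```

Resistance rises at x=533.4, where the end stop should be. Release the load, open a little and lift.

play_rows(gripper=[-1,-1,0.1,0.1,0.1,0.1,0.1,0.1], slide=[[-0.03,-0.002,0],[-0.03,-0.002,0],[-0.03,-0.002,0],[-0.03,-0.002,0],[-0.03,-0.002,0],[-0.03,-0.002,0.2],[-0.03,-0.002,0.5],[-0.03,-0.002,0.8]], delta_rot=[[0,0,0],[0,0,0],[0,0,0],[0,0,0],[0,0,0],[0,0,0],[0,0,0],[0,0,0]])

```text
time: 24.08
ee_pos: [533.0, 34.0, 125.8]
tool_rot: [-180.0, -0.1, -175.5]
contact_force: [2.1, -0.6, 0.3]
gripper_width: 47.0
grasp_force: 0.0
```

play_rows(gripper=[1,1,1,1,1,1,1], slide=[[-0.7,0.2,0.9],[-0.7,0.2,0.9],[-0.7,0.2,0.9],[-0.7,0.2,0.9],[-0.7,0.2,0.9],[-0.7,0.2,0.9],[-0.7,0.2,0.9]], delta_rot=[[0,0,0],[0,0,0],[0,0,0],[0,0,0],[0,0,0],[0,0,0],[0,0,0]])

```text
time: 24.67
ee_pos: [429.5, 64.0, 260.1]
tool_rot: [-180.0, 0.1, -175.5]
contact_force: [0.2, -0.3, -0.9]
gripper_width: 85.5
grasp_force: 0.0
```

Run:
```python
from h import *
im=optics.snapshot("wrist");s=monitor.read_state();print(s["ee_pos"],s["tool_rot"])
cv2.imwrite("pics/w11.png",im[:,:,::-1])
for o in sorted(rails(im),key=lambda o:o[0][1]): print(o)
for l in lamps("wrist"): print(l)
for c in("wrist","scene","top"):
    if c!="wrist":optics.snapshot(c)
    print(c,[(round(m["p"],2),np.round(m["centre"],1).tolist()) for m in optics.mark_of(c,"lamp0")])
```

```text
[429.26137809  63.90546992 259.27299282] [-1.79982175e+02 -2.47040115e-02 -1.75504390e+02]
(array([ 549.7348 , -189.17921], dtype=float32), np.float32(4.874443), (94.02237701416016, 30.310035705566406), (549.7485961914062, -189.18519592285156))
(array([ 543.32886 , -113.789894], dtype=float32), np.float32(4.74382), (95.35332489013672, 30.361835479736328), (543.2289428710938, -113.80131530761719))
(array([537.09875, -38.28287], dtype=float32), np.float32(4.8549576), (95.3042984008789, 30.414426803588867), (537.3349609375, -38.2908935546875))
(0.95, ((529.5714111328125, 34.26438522338867), (105.37447357177734, 51.877811431884766), 4.4308624267578125))
(0.94, ((437.1841125488281, 340.9502258300781), (107.27438354492188, 69.914306640625), 16.864871978759766))
(0.73, ((574.239013671875, 340.2179870605469), (111.70960235595703, 66.16200256347656), 11.056309700012207))
(0.17, ((498.4322814941406, -82.59403991699219), (231.47808837890625, 311.2309265136719), 4.431570529937744))
wrist [(0.79, [532.2, 34.4, 4.7]), (0.75, [579.1, 348.3, -0.7]), (0.57, [442.8, 349.3, -0.6]), (0.55, [740.6, 206.9, 2.9])]
scene [(0.81, [532.7, 29.3, 11.4]), (0.77, [442.5, 349.5, -1.0]), (0.76, [582.8, 344.9, 1.2])]
top [(0.63, [581.2, 348.3, 2.1]), (0.56, [529.8, 34.5, 6.2]), (0.41, [437.1, 349.6, -0.9])]
```

View pics/w11.png

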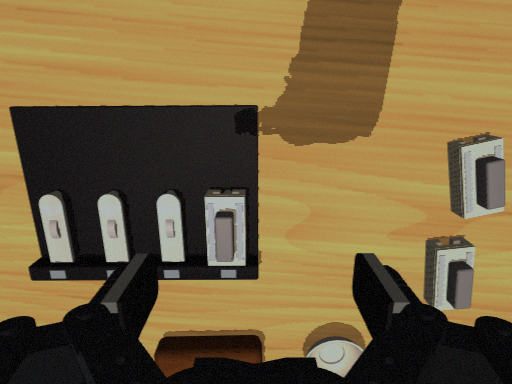

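Lamp A is seated against rail 3's stop, at (226,228) in the view. Next, lamp B at about (440,349).

play_rows(gripper=[1,1,1,1,1], slide=[[0.07,1,0],[0.07,1,0],[0.07,1,0],[0.07,1,0],[0.07,1,0]], delta_rot=[[0,0,0.28],[0,0,0.28],[0,0,0.28],[0,0,0.28],[0,0,0.28]])

```text
time: 25.43
ee_pos: [439.4, 218.2, 259.3]
tool_rot: [179.9, -0.0, -162.7]
contact_force: [-1.0, 0.0, 0.5]
gripper_width: 85.5
grasp_force: 0.0
```

play_rows(gripper=[0.4,0.4,0.4,0.4,0.4], slide=[[0,0.9,-0.3],[0,0.9,-0.3],[0,0.9,-0.3],[0,0.9,-0.3],[0,0.9,-0.3]], delta_rot=[[0,0,0],[0,0,0],[0,0,0],[0,0,0],[0,0,0]])

```text
time: 25.85
ee_pos: [438.3, 351.6, 212.6]
tool_rot: [-180.0, -0.2, -162.7]
contact_force: [-1.6, -0.6, -0.3]
gripper_width: 59.8
grasp_force: 0.0
```

Run:
```python
from h import *
im=optics.snapshot("wrist");s=monitor.read_state();print(s["ee_pos"],s["tool_rot"])
for l in lamps("wrist"): print(l)
print([(round(m["p"],2),np.round(m["centre"],1).tolist()) for m in optics.mark_of("wrist","lamp0")])
```

```text
[438.63429477 349.95603866 213.49428417] [-1.79956971e+02 -1.44267046e-01 -1.62763165e+02]
(0.75, ((577.9522705078125, 345.5762939453125), (110.89704132080078, 50.30678939819336), 10.900339126586914))
(0.73, ((440.49664306640625, 346.8559265136719), (98.33000946044922, 49.87236785888672), 17.260854721069336))
[(0.88, [440.2, 348.0, -2.5]), (0.76, [578.9, 345.8, -0.5])]
```

play_rows(gripper=[0.2,0.2,0.2,0.2,0.2,0.2], slide=[[0.012,-0.02,-0.2],[0.012,-0.02,-0.45],[0.012,-0.02,-0.7],[0.012,-0.02,-0.9],[0.012,-0.02,-1],[0.012,-0.02,-1]], delta_rot=[[0,0,0],[0,0,0],[0,0,0],[0,0,0],[0,0,0],[0,0,0]])

```text
time: 26.5
ee_pos: [439.4, 343.5, 62.3]
tool_rot: [-179.9, -0.3, -163.0]
contact_force: [-0.2, 0.0, -0.1]
gripper_width: 51.4
grasp_force: 0.0
```

play_rows(gripper=[0.2,0.2,0.2,0.2], slide=[[0,0,0],[0,0,-0.12],[0,0,-0.12],[0,0,-0.12]], delta_rot=[[0,0,0],[0,0,0],[0,0,0],[0,0,0]])

```text
time: 26.83
ee_pos: [441.8, 346.0, 48.5]
tool_rot: [180.0, 0.1, -162.9]
contact_force: [0.3, 0.4, 0.4]
gripper_width: 51.4
grasp_force: 0.0
```

play_rows(gripper=[0.2,0.2,0.2,0.2,0.2,-1,-1,-1,-1,-1,-1,-1], slide=[[0,0.004,-0.12],[0,0.004,-0.22],[0,0.004,-0.29],[0,0.004,-0.293],[0,0.004,-0.293],[0,0.004,-0.293],[0,0.004,-0.293],[0,0.004,-0.293],[0,0.004,-0.293],[0,0.004,-0.293],[0,0.004,-0.293],[0,0.004,-0.293]], delta_rot=[[0,0,0],[0,0,0],[0,0,0],[0,0,0],[0,0,0],[0,0,0],[0,0,0],[0,0,0],[0,0,0],[0,0,0],[0,0,0],[0,0,0]], squeeze=30)

```text
time: 27.83
ee_pos: [441.9, 347.3, 4.2]
tool_rot: [180.0, 0.1, -162.9]
contact_force: [-1.0, 0.8, 6.4]
gripper_width: 21.2
grasp_force: 35.9
```

play_rows(gripper=[-1,-1,-1,-1,-1,-1,-1,-1], slide=[[0,0,0.2],[0,0,0.4],[-0.03,-0.2,0.6],[-0.06,-0.45,0.6],[-0.06,-0.7,0.6],[-0.06,-0.95,0.6],[-0.06,-1,0.6],[-0.06,-1,0.6]], delta_rot=[[0,0,0],[0,0,0],[0,0,-0.1],[0,0,-0.2],[0,0,-0.283],[0,0,-0.283],[0,0,-0.283],[0,0,-0.283]])

```text
time: 28.5
ee_pos: [431.8, 194.5, 93.4]
tool_rot: [-180.0, -0.0, -175.8]
contact_force: [0.6, 0.9, -3.2]
gripper_width: 21.4
grasp_force: 34.7
```

play_rows(gripper=[-1,-1,-1,-1,-1,-1], slide=[[0,-0.25,0],[0,-0.5,0],[0,-0.75,0],[0,-1,0],[0,-1,0],[0,-1,0]], delta_rot=[[0,0,0],[0,0,0],[0,0,0],[0,0,0],[0,0,0],[0,0,0]])

```text
time: 29.0
ee_pos: [432.6, 45.8, 93.3]
tool_rot: [180.0, 0.0, -175.8]
contact_force: [1.0, 0.4, -2.6]
gripper_width: 21.3
grasp_force: 34.7
```

play_rows(gripper=[-1,-1,-1,-1,-1,-1,-1], slide=[[0,-0.25,0],[0,-0.45,0],[0,-0.6,-0.1],[0,-0.645,-0.25],[0,-0.645,-0.4],[0,-0.645,-0.4],[0,-0.645,-0.4]], delta_rot=[[0,0,0],[0,0,0],[0,0,0],[0,0,0],[0,0,0],[0,0,0],[0,0,0]])

```text
time: 29.58
ee_pos: [431.4, -48.5, 32.7]
tool_rot: [179.9, -0.1, -175.5]
contact_force: [0.7, 0.7, -2.0]
gripper_width: 21.5
grasp_force: 34.7
```

play_rows(gripper=[-1,-1,-1,-1,-1], slide=[[0,0,-0.06],[0,0,-0.11],[0,-0.002,-0.143],[0,-0.002,-0.143],[0,-0.002,-0.143]], delta_rot=[[0,0,0],[0,0,0],[0,0,0],[0,0,0],[0,0,0]])

```text
time: 30.0
ee_pos: [432.3, -50.0, 11.8]
tool_rot: [-180.0, 0.0, -175.6]
contact_force: [0.4, 0.1, -2.3]
gripper_width: 21.1
grasp_force: 35.5
```

Run:
```python
from h import *
im=optics.snapshot("wrist");s=monitor.read_state();print(s["ee_pos"],s["tool_rot"],s["contact_force"])
for l in lamps("wrist"): print(l)
cv2.imwrite("pics/w12.png",im[:,:,::-1])
g=cv2.GaussianBlur(cv2.cvtColor(im,cv2.COLOR_RGB2GRAY),(3,3),0).astype(float)
```

```text
[432.28020759 -50.14855881  11.78189627] [-1.79991799e+02  1.00801627e-02 -1.75611417e+02] [ 0.0223838   0.33559119 -2.04283897]
(0.79, ((433.6744079589844, -49.05170440673828), (108.42158508300781, 53.10887145996094), 4.329274654388428))
(0.58, ((495.6423645019531, 33.916908264160156), (21.01609230041504, 57.3698844909668), 58.363895416259766))
```

play_rows(gripper=[-1,-1,-1,-1,-1,-1,-1], slide=[[0.04,0.003,0],[0.08,0.006,0],[0.11,0.009,0],[0.14,0.011,0],[0.17,0.013,0],[0.2,0.016,0],[0.2,0.016,0]], delta_rot=[[0,0,0],[0,0,0],[0,0,0],[0,0,0],[0,0,0],[0,0,0],[0,0,0]])

```text
time: 30.68
ee_pos: [463.3, -47.8, 11.7]
tool_rot: [180.0, 0.0, -175.6]
contact_force: [-1.0, 0.0, -2.6]
gripper_width: 21.4
grasp_force: 35.5
```

play_rows(gripper=[-1,-1,-1,-1,-1,-1,-1,-1,-1], slide=[[0.05,0.004,0],[0.1,0.008,0],[0.15,0.012,0],[0.2,0.016,0],[0.25,0.02,0],[0.3,0.024,0],[0.35,0.028,0],[0.38,0.03,0],[0.38,0.03,0]], delta_rot=[[0,0,0],[0,0,0],[0,0,0],[0,0,0],[0,0,0],[0,0,0],[0,0,0],[0,0,0],[0,0,0]])

```text
time: 31.43
ee_pos: [520.7, -43.0, 11.8]
tool_rot: [180.0, 0.1, -175.6]
contact_force: [1.9, 1.6, 0.6]
gripper_width: 21.2
grasp_force: 35.9
```

play_rows(gripper=[-1,-1,-1,-1,-1,-1,-1], slide=[[0.02,0.002,0],[0.04,0.003,0],[0.06,0.005,0],[0.08,0.006,0],[0.1,0.008,0],[0.11,0.009,0],[0.11,0.009,0]], delta_rot=[[0,0,0],[0,0,0],[0,0,0],[0,0,0],[0,0,0],[0,0,0],[0,0,0]])

```text
time: 32.02
ee_pos: [536.2, -41.8, 11.8]
tool_rot: [180.0, 0.0, -175.6]
contact_force: [-0.3, 3.0, -0.3]
gripper_width: 21.1
grasp_force: 35.9
```

play_rows(gripper=[-1,-1,-1,-1,-1], slide=[[0.01,0.001,0],[0.02,0.002,0],[0.03,0.002,0],[0.03,0.002,0],[0.03,0.002,0]], delta_rot=[[0,0,0],[0,0,0],[0,0,0],[0,0,0],[0,0,0]])

```text
time: 32.43
ee_pos: [539.1, -41.5, 11.6]
tool_rot: [180.0, -0.1, -175.6]
contact_force: [-6.9, 3.4, 4.8]
gripper_width: 21.1
grasp_force: 36.5
```

play_rows(gripper=[-1,-1,-1,-1], slide=[[0.01,0.001,0],[0.02,0.002,0],[0.02,0.002,0],[0.02,0.002,0]], delta_rot=[[0,0,0],[0,0,0],[0,0,0],[0,0,0]])

```text
time: 32.77
ee_pos: [540.9, -41.4, 11.6]
tool_rot: [180.0, -0.2, -175.6]
contact_force: [-10.8, 1.7, 8.3]
gripper_width: 21.4
grasp_force: 37.1
```

play_rows(gripper=[-1,-1,-1,-1], slide=[[0.01,0.001,0],[0.02,0.002,0],[0.02,0.002,0],[0.02,0.002,0]], delta_rot=[[0,0,0],[0,0,0],[0,0,0],[0,0,0]])

```text
time: 33.1
ee_pos: [540.8, -41.4, 11.6]
tool_rot: [-180.0, -0.5, -175.7]
contact_force: [-22.1, -1.1, 21.7]
gripper_width: 21.2
grasp_force: 38.8
```

play_rows(gripper=[-1,-1,-1,-1], slide=[[0.01,0.001,0],[0.015,0.001,0],[0.015,0.001,0],[0.015,0.001,0]], delta_rot=[[0,0,0],[0,0,0],[0,0,0],[0,0,0]])

```text
time: 33.43
ee_pos: [540.9, -41.5, 11.6]
tool_rot: [-180.0, -0.7, -175.7]
contact_force: [-29.7, -2.1, 28.6]
gripper_width: 21.2
grasp_force: 39.8
```

play_rows(gripper=[-1,-1,0.1,0.1,0.1,0.1,0.1,0.1,0.1], slide=[[-0.045,-0.003,0],[-0.045,-0.003,0],[-0.045,-0.003,0],[-0.045,-0.003,0],[-0.045,-0.003,0],[-0.045,-0.003,0.2],[-0.045,-0.003,0.45],[-0.045,-0.003,0.7],[-0.045,-0.003,0.9]], delta_rot=[[0,0,0],[0,0,0],[0,0,0],[0,0,0],[0,0,0],[0,0,0],[0,0,0],[0,0,0],[0,0,0]])

```text
time: 34.18
ee_pos: [542.7, -41.7, 149.5]
tool_rot: [-179.9, 0.1, -175.6]
contact_force: [0.3, -0.6, -0.6]
gripper_width: 46.8
grasp_force: 0.0
```

play_rows(gripper=[0.4,0.4,0.4,0.4,0.4], slide=[[0,0.25,0.25],[0,0.5,0.5],[0,0.75,0.5],[0,1,0.5],[0,1,0.5]], delta_rot=[[0,0,0.145],[0,0,0.145],[0,0,0.145],[0,0,0.145],[0,0,0.145]])

```text
time: 34.6
ee_pos: [542.6, 113.4, 223.5]
tool_rot: [179.9, 0.2, -168.9]
contact_force: [0.8, -0.2, 0.4]
gripper_width: 59.4
grasp_force: 0.0
```

play_rows(gripper=[0.4,0.4,0.4,0.4,0.4], slide=[[0.06,0.25,0],[0.12,0.5,0],[0.18,0.75,0],[0.24,1,0],[0.24,1,0]], delta_rot=[[0,0,0],[0,0,0],[0,0,0],[0,0,0],[0,0,0]])

```text
time: 35.02
ee_pos: [578.6, 264.5, 220.8]
tool_rot: [179.9, 0.1, -168.9]
contact_force: [0.3, -0.8, -0.8]
gripper_width: 59.7
grasp_force: 0.0
```

play_rows(gripper=[0.4,0.4,0.4,0.4,0.4,0.4], slide=[[0,0.25,0],[0,0.5,0],[0,0.58,0],[0,0.58,0],[0,0.58,0],[0,0.58,0]], delta_rot=[[0,0,0],[0,0,0],[0,0,0],[0,0,0],[0,0,0],[0,0,0]])

```text
time: 35.52
ee_pos: [577.9, 344.6, 221.6]
tool_rot: [-180.0, -0.0, -169.1]
contact_force: [0.3, -1.1, 0.3]
gripper_width: 59.7
grasp_force: 0.0
```

Run:
```python
from h import *
im=optics.snapshot("wrist");s=monitor.read_state();print(s["ee_pos"],s["tool_rot"])
for l in lamps("wrist"): print(l)
for c in("wrist","scene","top"):
    if c!="wrist":optics.snapshot(c)
    print(c,[(round(m["p"],2),np.round(m["centre"],1).tolist()) for m in optics.mark_of(c,"lamp0")])
```

```text
[577.97525614 344.340206   221.79476854] [-1.79974989e+02  1.19036105e-03 -1.69167138e+02]
(0.87, ((539.72412109375, 75.14051818847656), (8.263961791992188, 71.66078186035156), 88.03520202636719))
(0.86, ((580.774169921875, 349.25592041015625), (98.48098754882812, 50.09335708618164), 10.91601848602295))
(0.16, ((534.5255126953125, 86.46060943603516), (30.534242630004883, 136.8434600830078), 88.03512573242188))
wrist [(0.65, [580.2, 349.7, 2.9])]
scene [(0.97, [540.6, -37.1, 15.0]), (0.87, [529.1, 31.4, 13.5]), (0.83, [580.6, 347.5, -2.8]), (0.17, [538.4, -39.3, 7.3])]
top [(0.97, [535.7, -42.4, 8.2]), (0.77, [580.6, 348.7, 3.0]), (0.75, [532.1, 35.4, 4.5])]
```

play_rows(gripper=[0.2,0.2,0.2,0.2,0.2,0.2,0.2], slide=[[0.019,0.033,-0.2],[0.019,0.033,-0.45],[0.019,0.033,-0.7],[0.019,0.033,-0.9],[0.019,0.033,-1],[0.019,0.033,-1],[0.019,0.033,-1]], delta_rot=[[0,0,0],[0,0,0],[0,0,0],[0,0,0],[0,0,0],[0,0,0],[0,0,0]])

```text
time: 36.45
ee_pos: [580.2, 350.2, 71.6]
tool_rot: [-180.0, -0.1, -169.1]
contact_force: [0.3, 0.2, 0.5]
gripper_width: 51.4
grasp_force: 0.0
```

play_rows(gripper=[0.2,0.2,0.2,0.2], slide=[[0,0,-0.1],[0,0,-0.16],[0,0,-0.16],[0,0,-0.16]], delta_rot=[[0,0,0],[0,0,0],[0,0,0],[0,0,0]])

```text
time: 36.78
ee_pos: [580.7, 350.6, 48.5]
tool_rot: [180.0, 0.0, -169.1]
contact_force: [0.1, -0.4, 0.5]
gripper_width: 51.4
grasp_force: 0.0
```

play_rows(gripper=[0.2,0.2,0.2,0.2,0.2,-1,-1,-1,-1,-1,-1,-1], slide=[[0,-0.006,-0.12],[0,-0.006,-0.22],[0,-0.006,-0.28],[0,-0.006,-0.297],[0,-0.006,-0.297],[0,-0.006,-0.297],[0,-0.006,-0.297],[0,-0.006,-0.297],[0,-0.006,-0.297],[0,-0.006,-0.297],[0,-0.006,-0.297],[0,-0.006,-0.297]], delta_rot=[[0,0,0],[0,0,0],[0,0,0],[0,0,0],[0,0,0],[0,0,0],[0,0,0],[0,0,0],[0,0,0],[0,0,0],[0,0,0],[0,0,0]])

```text
time: 37.78
ee_pos: [581.3, 349.9, 4.3]
tool_rot: [180.0, 0.1, -169.1]
contact_force: [-0.8, -0.6, 7.7]
gripper_width: 20.9
grasp_force: 37.2
```

play_rows(gripper=[-1,-1,-1,-1,-1,-1,-1,-1], slide=[[0,0,0.2],[0,0,0.4],[-0.1,-0.15,0.6],[-0.25,-0.35,0.6],[-0.4,-0.55,0.6],[-0.5,-0.75,0.6],[-0.5,-1,0.6],[-0.5,-1,0.6]], delta_rot=[[0,0,0],[0,0,0],[0,0,-0.07],[0,0,-0.142],[0,0,-0.142],[0,0,-0.142],[0,0,-0.142],[0,0,-0.142]])

```text
time: 38.45
ee_pos: [503.8, 194.5, 93.2]
tool_rot: [-179.8, -0.1, -175.7]
contact_force: [1.0, 0.4, -2.2]
gripper_width: 21.0
grasp_force: 36.1
```

play_rows(gripper=[-1,-1,-1,-1,-1,-1], slide=[[-0.1,-0.23,0],[-0.2,-0.46,0],[-0.3,-0.7,0],[-0.4,-0.94,0],[-0.45,-1,0],[-0.45,-1,0]], delta_rot=[[0,0,0],[0,0,0],[0,0,0],[0,0,0],[0,0,0],[0,0,0]])

```text
time: 38.95
ee_pos: [436.1, 47.6, 93.1]
tool_rot: [-180.0, -0.1, -175.7]
contact_force: [1.1, -0.3, -2.5]
gripper_width: 21.4
grasp_force: 36.1
```

play_rows(gripper=[-1,-1,-1,-1,-1], slide=[[0,-0.25,0],[0,-0.5,0],[0,-0.75,0],[0,-1,0],[0,-1,0]], delta_rot=[[0,0,0],[0,0,0],[0,0,0],[0,0,0],[0,0,0]])

```text
time: 39.37
ee_pos: [439.8, -105.8, 93.6]
tool_rot: [-179.8, 0.1, -175.7]
contact_force: [0.9, -0.2, -1.7]
gripper_width: 20.9
grasp_force: 36.1
```

play_rows(gripper=[-1,-1,-1,-1,-1,-1], slide=[[0,-0.1,-0.15],[0,-0.17,-0.3],[0,-0.17,-0.4],[0,-0.17,-0.4],[0,-0.17,-0.4],[0,-0.17,-0.4]], delta_rot=[[0,0,0],[0,0,0],[0,0,0],[0,0,0],[0,0,0],[0,0,0]])

```text
time: 39.87
ee_pos: [438.9, -125.5, 33.9]
tool_rot: [-180.0, 0.0, -175.4]
contact_force: [0.7, 0.0, -2.5]
gripper_width: 21.4
grasp_force: 36.0
```

play_rows(gripper=[-1,-1,-1,-1,-1], slide=[[0,0,-0.06],[0,0,-0.11],[0,-0.002,-0.145],[0,-0.002,-0.145],[0,-0.002,-0.145]], delta_rot=[[0,0,0],[0,0,0],[0,0,0],[0,0,0],[0,0,0]])

```text
time: 40.28
ee_pos: [438.2, -126.1, 11.3]
tool_rot: [-180.0, 0.0, -175.5]
contact_force: [1.1, -0.7, -1.9]
gripper_width: 21.4
grasp_force: 37.1
```

play_rows(gripper=[-1,-1,-1,-1,-1,-1,-1], slide=[[0.04,0.003,0],[0.08,0.006,0],[0.11,0.009,0],[0.14,0.011,0],[0.17,0.013,0],[0.2,0.016,0],[0.2,0.016,0]], delta_rot=[[0,0,0],[0,0,0],[0,0,0],[0,0,0],[0,0,0],[0,0,0],[0,0,0]])

```text
time: 40.87
ee_pos: [469.0, -123.7, 11.4]
tool_rot: [180.0, 0.0, -175.5]
contact_force: [-0.2, -0.2, -2.4]
gripper_width: 21.3
grasp_force: 37.1
```

play_rows(gripper=[-1,-1,-1,-1,-1,-1,-1,-1,-1], slide=[[0.05,0.004,0],[0.1,0.008,0],[0.15,0.012,0],[0.2,0.016,0],[0.25,0.02,0],[0.3,0.024,0],[0.35,0.028,0],[0.38,0.03,0],[0.38,0.03,0]], delta_rot=[[0,0,0],[0,0,0],[0,0,0],[0,0,0],[0,0,0],[0,0,0],[0,0,0],[0,0,0],[0,0,0]])

```text
time: 41.62
ee_pos: [526.6, -119.0, 11.5]
tool_rot: [180.0, 0.1, -175.5]
contact_force: [1.5, 1.8, 0.1]
gripper_width: 21.2
grasp_force: 37.5
```

play_rows(gripper=[-1,-1,-1,-1,-1,-1,-1], slide=[[0.02,0.002,0],[0.04,0.003,0],[0.06,0.005,0],[0.08,0.006,0],[0.1,0.008,0],[0.11,0.009,0],[0.11,0.009,0]], delta_rot=[[0,0,0],[0,0,0],[0,0,0],[0,0,0],[0,0,0],[0,0,0],[0,0,0]])

```text
time: 42.2
ee_pos: [542.1, -117.7, 11.4]
tool_rot: [180.0, 0.1, -175.5]
contact_force: [-0.4, 2.4, 0.3]
gripper_width: 20.9
grasp_force: 37.4
```

play_rows(gripper=[-1,-1,-1,-1,-1], slide=[[0.01,0.001,0],[0.02,0.002,0],[0.03,0.002,0],[0.03,0.002,0],[0.03,0.002,0]], delta_rot=[[0,0,0],[0,0,0],[0,0,0],[0,0,0],[0,0,0]])

```text
time: 42.62
ee_pos: [544.8, -117.4, 11.4]
tool_rot: [180.0, -0.1, -175.5]
contact_force: [-6.9, 2.8, 4.9]
gripper_width: 21.2
grasp_force: 38.2
```

play_rows(gripper=[-1,-1,-1,-1], slide=[[0.01,0.001,0],[0.02,0.002,0],[0.02,0.002,0],[0.02,0.002,0]], delta_rot=[[0,0,0],[0,0,0],[0,0,0],[0,0,0]])

```text
time: 42.95
ee_pos: [545.9, -117.3, 11.4]
tool_rot: [180.0, -0.3, -175.5]
contact_force: [-14.1, 0.4, 11.8]
gripper_width: 21.2
grasp_force: 39.0
```

play_rows(gripper=[-1,-1,-1,-1], slide=[[0.01,0.001,0],[0.02,0.002,0],[0.02,0.002,0],[0.02,0.002,0]], delta_rot=[[0,0,0],[0,0,0],[0,0,0],[0,0,0]])

```text
time: 43.28
ee_pos: [545.9, -117.4, 11.3]
tool_rot: [-180.0, -0.6, -175.6]
contact_force: [-25.2, -1.9, 22.4]
gripper_width: 21.3
grasp_force: 40.5
```

play_rows(gripper=[-1,-1,-1,-1], slide=[[0.01,0.001,0],[0.01,0.001,0],[0.01,0.001,0],[0.01,0.001,0]], delta_rot=[[0,0,0],[0,0,0],[0,0,0],[0,0,0]])

```text
time: 43.62
ee_pos: [546.1, -117.4, 11.2]
tool_rot: [-180.0, -0.7, -175.6]
contact_force: [-30.2, -3.0, 25.7]
gripper_width: 21.2
grasp_force: 41.0
```

Home at the stop. Release, lift, and check.

play_rows(gripper=[-1,-1,0.1,0.1,0.1,0.1,0.1,0.1,0.1], slide=[[-0.045,-0.003,0],[-0.045,-0.003,0],[-0.045,-0.003,0],[-0.045,-0.003,0],[-0.045,-0.003,0],[-0.045,-0.003,0.2],[-0.045,-0.003,0.45],[-0.045,-0.003,0.7],[-0.045,-0.003,0.9]], delta_rot=[[0,0,0],[0,0,0],[0,0,0],[0,0,0],[0,0,0],[0,0,0],[0,0,0],[0,0,0],[0,0,0]])

```text
time: 44.37
ee_pos: [547.8, -117.6, 149.2]
tool_rot: [-179.9, 0.1, -175.5]
contact_force: [1.1, -0.5, -0.3]
gripper_width: 46.8
grasp_force: 0.0
```

play_rows(gripper=[1,1,1,1,1,1,1], slide=[[-0.3,0,0.3],[-0.6,0.1,0.6],[-0.85,0.2,0.9],[-0.85,0.2,0.9],[-0.85,0.2,0.9],[-0.85,0.2,0.9],[-0.85,0.2,0.9]], delta_rot=[[0,0,0],[0,0,0],[0,0,0],[0,0,0],[0,0,0],[0,0,0],[0,0,0]])

```text
time: 44.95
ee_pos: [420.1, -87.6, 282.6]
tool_rot: [-179.9, 0.2, -175.5]
contact_force: [0.2, 1.0, -0.6]
gripper_width: 85.7
grasp_force: 0.0
```

Run:
```python
from h import *
w=optics.snapshot("wrist");print(monitor.read_state()["ee_pos"])
for l in lamps("wrist"): print(l)
K={c:optics.calibration(c) for c in("wrist","top")}
ims=[w]
for c in("wrist","scene","top"):
    if c!="wrist":
        i=optics.snapshot(c);ims.append(i)
    print(c,[(round(m["p"],2),np.round(m["centre"],1).tolist()) for m in optics.mark_of(c,"lamp0")])
w2=cv2.resize(w[80:320,60:380],(800,600))[:300+300]
a=np.vstack([np.hstack([cv2.resize(ims[1],(400,300)),cv2.resize(ims[2],(400,300))]),cv2.resize(w[150:300,56:456],(800,300))])
cv2.imwrite("pics/fin.png",a[:,:,::-1]);cv2.imwrite("pics/w13.png",w[:,:,::-1])
```

```text
[420.05375416 -87.61332302 281.42092641]
(0.85, ((541.9729614257812, -116.47528839111328), (106.88807678222656, 52.43162536621094), 4.448666572570801))
(0.69, ((528.87890625, 33.46704864501953), (109.98908996582031, 57.788597106933594), 4.8111419677734375))
(0.64, ((534.1834106445312, -36.3001594543457), (106.3467025756836, 51.029319763183594), 5.018285274505615))
wrist [(0.94, [532.6, 36.5, 6.2]), (0.86, [543.9, -118.6, 7.6]), (0.6, [536.3, -42.1, 8.8])]
scene [(0.7, [532.4, 32.0, 9.6]), (0.65, [541.3, -36.2, 8.8]), (0.64, [548.8, -118.8, 7.4]), (0.27, [739.7, 208.9, -1.0])]
top [(0.84, [536.5, -35.4, 3.4]), (0.73, [546.3, -116.1, 12.3]), (0.59, [533.1, 34.9, 5.4])]
```

View pics/fin.png

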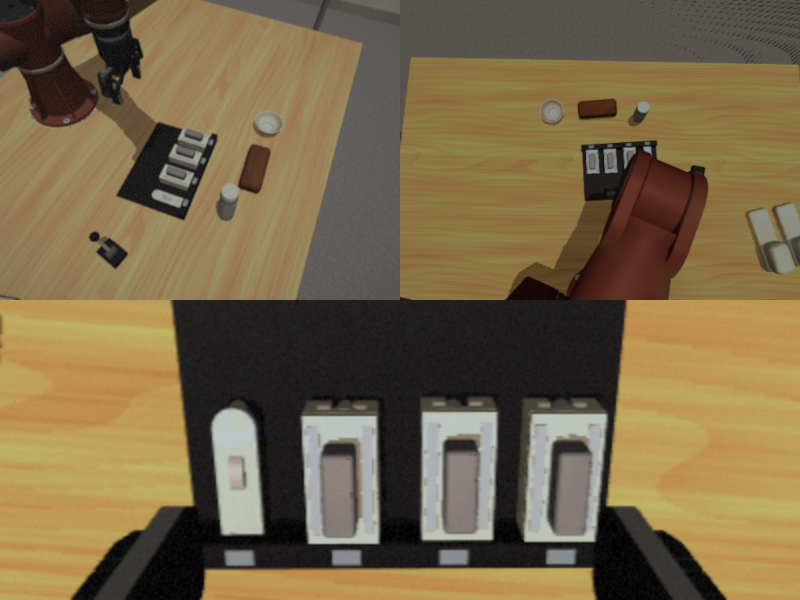

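All three lamps sit against the stop (lower panel, x≈340/458/563), rail 0 is empty, and no fourth lamp is on the counter. Now the lever: go to its near side and push away.

play_rows(gripper=[-1,-1,-1,-1,-1,-1], slide=[[-0.04,-0.25,-0.1],[-0.07,-0.5,-0.2],[-0.1,-0.75,-0.3],[-0.13,-1,-0.4],[-0.13,-1,-0.4],[-0.13,-1,-0.4]], delta_rot=[[0,0,-0.1],[0,0,-0.2],[0,0,-0.33],[0,0,-0.33],[0,0,-0.33],[0,0,-0.33]])

```text
time: 45.8
ee_pos: [398.8, -238.5, 220.0]
tool_rot: [179.9, -0.1, 169.5]
contact_force: [0.0, 0.5, 0.4]
gripper_width: 12.1
grasp_force: 0.0
```

play_rows(gripper=[-1,-1,-1,-1,-1,-1,-1], slide=[[0,-0.25,0],[0,-0.5,0],[0,-0.75,0],[0,-0.94,0],[0,-0.94,-0.2],[0,-0.94,-0.3],[0,-0.94,-0.3]], delta_rot=[[0,0,0],[0,0,0],[0,0,0],[0,0,0],[0,0,0],[0,0,0],[0,0,0]])

```text
time: 46.38
ee_pos: [399.0, -376.2, 173.5]
tool_rot: [179.8, -0.2, 169.7]
contact_force: [1.0, -0.0, 0.1]
gripper_width: 0.0
grasp_force: 0.0
```

Run:
```python
from h import *
print(monitor.read_state()["ee_pos"],monitor.read_state()["tool_rot"])
for c in("wrist","top","scene"):
    optics.snapshot(c); print(c,optics.mark_of(c,"switch_tip"))
```

```text
[ 398.99071575 -376.15777986  173.49347205] [179.7829944   -0.22384685 169.69371996]
wrist []
top [{'centre': [723.7, -154.6, -1.2], 'p': 0.64}, {'centre': [453.2, -388.6, 98.5], 'p': 0.62}]
scene [{'centre': [457.1, -385.4, 90.6], 'p': 0.72}]
```

play_rows(gripper=[-1,-1,-1,-1,-1,-1], slide=[[0,0,-0.25],[0,0,-0.5],[0,0,-0.7],[0,0,-0.85],[0,0,-0.85],[0,0,-0.85]], delta_rot=[[0,0,0],[0,0,0],[0,0,0],[0,0,0],[0,0,0],[0,0,0]])

```text
time: 47.18
ee_pos: [399.7, -378.0, 49.3]
tool_rot: [180.0, -0.0, 169.7]
contact_force: [-0.1, -0.4, 0.3]
gripper_width: -0.3
grasp_force: 0.0
```

play_rows(gripper=[-1,-1,-1,-1,-1,-1,-1,-1,-1,-1], slide=[[0.07,-0.013,0],[0.14,-0.026,0],[0.21,-0.039,0],[0.28,-0.052,0],[0.35,-0.065,0],[0.42,-0.078,0],[0.49,-0.091,0],[0.56,-0.104,0],[0.6,-0.112,0],[0.6,-0.112,0]], delta_rot=[[0,0,0],[0,0,0],[0,0,0],[0,0,0],[0,0,0],[0,0,0],[0,0,0],[0,0,0],[0,0,0],[0,0,0]])

```text
time: 48.02
ee_pos: [491.8, -396.3, 51.1]
tool_rot: [-179.9, 0.2, 169.7]
contact_force: [-0.1, 1.3, 0.4]
gripper_width: -0.1
grasp_force: 0.0
```

Run:
```python
from h import *
for c in("wrist","top","scene"):
    optics.snapshot(c); print(c,optics.mark_of(c,"switch_tip"))
```

```text
wrist [{'centre': [517.9, -399.4, 97.6], 'p': 0.85}]
top [{'centre': [538.8, -39.1, 8.0], 'p': 0.55}, {'centre': [511.0, -399.4, 101.0], 'p': 0.37}]
scene [{'centre': [517.6, -398.4, 99.3], 'p': 0.46}, {'centre': [447.2, -201.7, 5.9], 'p': 0.29}]
```

Lever is at about 0.85. Push a further 15 mm in small steps.

play_rows(gripper=[-1,-1,-1,-1,-1], slide=[[0.02,-0.004,0],[0.04,-0.007,0],[0.06,-0.011,0],[0.08,-0.015,0],[0.08,-0.015,0]], delta_rot=[[0,0,0],[0,0,0],[0,0,0],[0,0,0],[0,0,0]])

```text
time: 48.73
ee_pos: [502.4, -397.5, 48.8]
tool_rot: [-180.0, 0.0, 169.7]
contact_force: [1.0, -0.2, 0.0]
gripper_width: -0.2
grasp_force: 0.0
```

Run:
```python
from h import *
for c in("wrist","top","scene"):
    optics.snapshot(c); print(c,optics.mark_of(c,"switch_tip"))
```

```text
wrist []
top [{'centre': [523.8, -405.4, 95.8], 'p': 0.5}, {'centre': [434.4, -46.8, 11.4], 'p': 0.3}]
scene [{'centre': [524.6, -396.3, 91.5], 'p': 0.46}]
```

play_rows(gripper=[-1,-1,-1,-1], slide=[[0.01,-0.002,0],[0.02,-0.004,0],[0.02,-0.004,0],[0.02,-0.004,0]], delta_rot=[[0,0,0],[0,0,0],[0,0,0],[0,0,0]])

```text
time: 49.37
ee_pos: [503.7, -397.7, 48.8]
tool_rot: [180.0, -0.1, 169.6]
contact_force: [-4.8, 0.2, 2.1]
gripper_width: 0.2
grasp_force: 2.5
```

play_rows(gripper=[-1,-1,-1,-1,-1,-1,-1,-1], slide=[[-0.1,0.019,0],[-0.3,0.055,0],[-0.5,0.09,0],[-0.7,0.13,0],[-0.7,0.13,0.25],[-0.7,0.13,0.5],[-0.7,0.13,0.8],[-0.7,0.13,0.8]], delta_rot=[[0,0,0],[0,0,0],[0,0,0],[0,0,0],[0,0,0],[0,0,0],[0,0,0],[0,0,0]])

```text
time: 50.03
ee_pos: [402.1, -381.5, 176.3]
tool_rot: [-179.6, 0.5, 169.6]
contact_force: [0.9, -0.3, -0.3]
gripper_width: 0.1
grasp_force: 0.0
```

Run:
```python
from h import *
for c in("wrist","top","scene"):
    optics.snapshot(c); print(c,optics.mark_of(c,"switch_tip"))
    print([(round(m["p"],2),np.round(m["centre"],1).tolist()) for m in optics.mark_of(c,"lamp0")])
```

```text
wrist []
[]
top [{'centre': [525.8, -400.7, 92.9], 'p': 0.43}]
[(0.72, [528.5, 35.8, 6.2]), (0.68, [533.9, -37.5, 4.9]), (0.59, [543.6, -118.6, 13.0]), (0.23, [541.1, -117.8, 9.8])]
scene [{'centre': [525.6, -399.3, 90.4], 'p': 0.56}, {'centre': [490.5, -398.5, -0.9], 'p': 0.34}]
[(0.98, [538.1, -35.8, 9.8]), (0.77, [534.6, 30.4, 11.4]), (0.67, [544.7, -119.2, 7.0])]
```

```bash
python3 -c "
from plant import order
print(order.job_done())"
```

```text
the job is handed in; nothing more can be done
None
```

The dock was switched off, the three lamps present were slid home against the stops on rails 1, 2 and 3 (their catches can't be seen once a lamp is on), the lever was pushed back on, and the job is handed in; no verdict came back.

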